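# Lay up a honeycomb trivet

## Task

Finish laying up the honeycomb in the round tray: bring the four loose hexagonal blocks that match the ones glued in and fill the four empty places round the middle block, so that all seven form one closed honeycomb, every block flat on the tray floor with its flat sides snug against its neighbours' (no gap over 3 mm). Leave the other things lying about where they are.

Things in the scene. Friction and masses are not known exactly. Their poses are not given: they have to be found in the camera images.
- tray: Round plywood glue-up tray fixed on the bench, 236 mm across outside, 216 mm inside; floor 6 mm thick, rim top only 14 mm above the bench. Origin: centre of its underside, z up. A middle block (48 mm hexagon like the loose ones, 40 mm tall) is glued in its centre, corners on the tray's +x and -x, flats facing 30, 90, 150, 210, 270 and 330 degrees. Round it are six places.
- middle (a point): Centre of the middle block, 26 mm above the bench, axes as the tray's. The six places have their centres 48.4 mm from here (0.4 mm play) in the tray directions 30, 90, 150, 210, 270, 330 degrees; a block there is turned like the middle one (or by 60 degrees, which is the same). Two hold glued blocks; the other four, different each time, are empty, outlined thinly on the floor.
- laid0: Hexagonal wooden block already glued in one of the six places, fixed, same size as the middle block and turned like it (48 mm across flats, 40 mm tall). Origin: centre of its underside, on the tray floor, 6 mm above the bench.
- laid1: The second block already glued in, like laid0.
- hex0_mid (a point): Loose hexagonal wooden block standing flat on the bench, 48 mm across flats, 55.4 mm across corners (each flat 27.7 mm wide), 40 mm tall, about 55 g; all four are alike. The point is its centre, 20 mm above its underside; its x axis points to a corner, so its flats face 30, 90 and 150 degrees from x; z is up.
- hex1_mid (a point): Loose hexagonal wooden block standing flat on the bench, 48 mm across flats, 55.4 mm across corners (each flat 27.7 mm wide), 40 mm tall, about 55 g; all four are alike. The point is its centre, 20 mm above its underside; its x axis points to a corner, so its flats face 30, 90 and 150 degrees from x; z is up.
- hex2_mid (a point): Loose hexagonal wooden block standing flat on the bench, 48 mm across flats, 55.4 mm across corners (each flat 27.7 mm wide), 40 mm tall, about 55 g; all four are alike. The point is its centre, 20 mm above its underside; its x axis points to a corner, so its flats face 30, 90 and 150 degrees from x; z is up.
- hex3_mid (a point): Loose hexagonal wooden block standing flat on the bench, 48 mm across flats, 55.4 mm across corners (each flat 27.7 mm wide), 40 mm tall, about 55 g; all four are alike. The point is its centre, 20 mm above its underside; its x axis points to a corner, so its flats face 30, 90 and 150 degrees from x; z is up.
- disc_mid (a point): Round wooden blank 50 mm across, 40 mm tall, a bystander to be left alone; the point is its centre, 20 mm up
- square_mid (a point): Square wooden blank 44 x 44 mm, 40 mm tall, a bystander to be left alone; the point is its centre, 20 mm up
- smallhex_mid (a point): Smaller hexagonal wooden blank, only 34 mm across flats (39 mm across corners), 40 mm tall, too small for the pattern, a bystander to be left alone; the point is its centre, 20 mm up
- tin_mid (a point): Steel wax tin 58 mm across, 34 mm tall, a bystander to be left alone; the point is its centre, 17 mm up
- tape_mid (a point): Roll of paper tape lying flat, 64 mm outside, 48 mm inside, 24 mm tall, a bystander to be left alone; the point is its centre, 12 mm up
- cork_mid (a point): Cork sanding block 58 x 34 mm, 30 mm tall, long side along x, a bystander to be left alone; the point is its centre, 15 mm up

How it is judged:
By the outcome, as a careful person would: the job done as asked, in the order asked, and still so for the second after the job is handed in, with the robot touching nothing.
It also fails if it takes over 72 s, if anything falls off the work surface, if the arm or the gripper's body presses on something with over 40 N, if the wrist force passes 120 N, or if a joint passes its speed limit or range.

## Robot

A 6-joint arm with a two-finger parallel gripper is mounted at the origin on the work surface. World frame = base frame: x ahead of the robot, y to its left, z up, the work surface at z = 0. Lengths are in mm, angles in rad, forces in N, time in s.
With the tool pointing down it reaches from about 350 to 925 mm from the base axis. Payload 6.4 kg.
Tool frame: the origin (TCP) lies midway between the tips of the shut fingers; the grasp point (between the pads) lies 19 mm behind it; z points along the fingers, y is the line along which they close (so a half turn about z gives the same grasp; the last joint's range is limited). The gripper opens to 85 mm and grips with 20 to 120 N. Pads are 22 mm wide; open, the fingers measure 114 mm over their backs; the gripper's body (76 mm by 85 mm) begins 54 mm behind the grasp point. The pads swing forward as they close: fully open they stand 13 mm farther back than shut.
Start: joints at [-1.493, 0.245, 1.558, -0, 1.339, -0.174], TCP at [161.95, -629.513, 231.29] pointing down, gripper open.
Joint ranges: [-3.13, 3.13], [-1.02, 2.26], [0.13, 2.54], [-0.95, 4.09], [0.21, 2.88], [-2.74, 2.74]. Speed limits (rad/s): [2.57, 2.57, 3.14, 3.14, 3.14, 3.14].

## Interface

Orientations are given as a rotation vector (axis times angle).
In Python, from cell import arm gives the robot as it stands.
- The arm moves only by the shell command python3 -m jog 'ROWS' [OPENING] [FORCE]. ROWS is JSON, one flat list of numbers, 4 for each row, row after row: the shift along the tool's x, y, z in cm, then the turn about the tool's z in rad. A call has 1 to 8 rows; each row is the pose to reach, as a shift and turn from the pose commanded when the call began, along the tool's axes at that moment; what a row does not reach only later rows make up. A row lasts 1/12 s, in which the tool goes at most 41.7 mm and 7.16 degrees, less where a joint would pass 70% of its speed; a pose out of reach is approached as far as the arm can. A call with a gripper value outside its range is refused whole. OPENING is the closure in counts, from 0 (fully open) to 255 (shut), set as the call begins (- or left out, the last holds). The fingers move at their own pace and stop on an object; FORCE is the grip in N (left out, the last holds). Time passes only in rows, so rows that repeat a pose let the fingers close. It gives the time, the measured TCP pose, the force, the opening and the grip force at its end, in the units of the state.
- arm.sense(): the state, without advancing time (a new reading comes with each control period).
- arm.get_image(name): name is "scene" or "top" or "wrist"; returns the picture (480x640x3 uint8, red, green, blue); there is no depth.
- arm.camera_model(name): a dict with "intrinsics" (3x3 intrinsics, pixels), "R" (3x3) and "t" (3): a world point X has camera coordinates R X + t; the wrist camera has in their place "mount" (4x4, takes a point from camera to tool coordinates, whose origin is the TCP and whose axes are the flange's). Camera axes: x right, y down, z forward; pixel columns grow to the right and rows downward; lengths in mm; the calibration is good to about 2 mm. The wrist camera is an equidistant fisheye: a pixel r from the principal point sees the ray r / f radians off the axis. A picture is of the moment at which its call begins: read the wrist's pose just before it. camera_model takes no time and is no camera call.
- arm.sign_off(): hands the job in; it is judged then, once.
Trained networks look in the newest picture that a camera, given by its name, has taken for a name from the list of things; names that differ only in an ending like _2 or _b are one class to them, and where a whole thing is asked for, a point or a joint stands for the part that bears it (a point fixed in the world has none). Each returns a list of dicts, best first, with "conf" (0 to 1); they miss things now and then, are a little off and sometimes report something else, mostly with a low value. They report only what shows in the picture. A call takes as long as a camera call.
- arm.find_in(camera, query): "xyz" ([x, y, z] in mm, in the coordinates of the camera as it stood for that picture, good to about 4 mm: the middle of the surface that is visible of it).
- arm.trace(camera, query): "pixels" (480x640 bool, what is visible of it).
The state is a dict: "t": time; "q": joint angles; "joint_velocities": joint speeds; "joint_efforts": joint torques, N m; "tcp_pos": TCP position; "ee_rot": TCP orientation; "ft_force": force on the tool from outside, world axes, zero at the start; "ft_torque": the same for the moment, N m; "finger_gap": finger opening in mm; "finger_force": force on a finger pad.
Only numpy, scipy, OpenCV 4.12 (cv2) and the standard library are available. Lean on these libraries where they do the work, as an engineer would, in place of code of your own. Each camera call takes 0.05 s, during which the arm holds its last target. There are 200 camera calls.

## Working session

There is one attempt and no reset: what is moved stays moved. The work goes in short steps, Python scripts to look and compute and a shell command to move; the robot and the scene stay as the last step left them, time stands still between calls to the robot, and variables do not carry over. Pictures are saved under pics/ and viewed, at most 10 in all, crops included, and the job is handed in when it is done.

```bash
ls; mkdir -p pics
python3 - <<'E'
from cell import arm
import cv2,numpy as np
print(arm.sense())
for n in("top","scene"):
    im=arm.get_image(n);cv2.imwrite(f"pics/{n}0.png",im[:,:,::-1]);m=arm.camera_model(n);print(n,m)
print(arm.camera_model("wrist"))
E
```

```text
pics
{'t': 0.0, 'q': array([-1.49308491e+00,  2.45819300e-01,  1.55903471e+00, -2.53355306e-05,
        1.33869167e+00, -1.74087922e-01]), 'joint_velocities': array([-0.00072714,  0.00100896, -0.00146775,  0.00088916,  0.00134002,
       -0.00031393]), 'joint_efforts': array([-6.86424337e-04, -4.29509211e+01, -3.26126790e+01, -2.11828237e-04,
        5.29279685e-03, -4.70624499e-07]), 'tcp_pos': array([ 161.90809079, -628.92816957,  230.16585062]), 'ee_rot': array([-3.11478961e+00, -3.94245414e-01, -1.09031693e-04]), 'ft_force': array([ 0.33538153, -0.819527  ,  0.29472487]), 'ft_torque': array([-0.02183358,  0.01697919,  0.00027621]), 'finger_force': 0.0, 'finger_gap': 85.17949564031028}
top {'intrinsics': array([[476.62188031,   0.        , 318.98878841],
       [  0.        , 476.62188031, 238.29014518],
       [  0.        ,   0.        ,   1.        ]]), 'R': array([[-0.01036333, -0.9997705 , -0.01874976],
       [-0.99663191,  0.01185258, -0.08114402],
       [ 0.08134763,  0.01784569, -0.99652601]]), 't': array([ 14.61821051, 512.19254768, 936.10199443])}
scene {'intrinsics': 
[... 185 characters left out ...]
7106247,  0.00498462],
       [ 0.66796346,  0.16796638, -0.72499111],
       [-0.70484891, -0.16977919, -0.68874018]]), 't': array([ 123.47958104, -269.89106993, 1568.46551969])}
{'intrinsics': array([[371.64829954,   0.        , 315.73365298],
       [  0.        , 371.64829954, 243.2781558 ],
       [  0.        ,   0.        ,   1.        ]]), 'mount': array([[ 5.24469150e-04, -9.45284337e-01, -3.26247217e-01,
         8.48319338e+01],
       [ 9.99999847e-01,  5.52881802e-04,  5.63548781e-06,
         6.38151337e-03],
       [ 1.75049011e-04, -3.26247170e-01,  9.45284483e-01,
        -1.41820435e+02],
       [ 0.00000000e+00,  0.00000000e+00,  0.00000000e+00,
         1.00000000e+00]])}
```

View pics/top0.png

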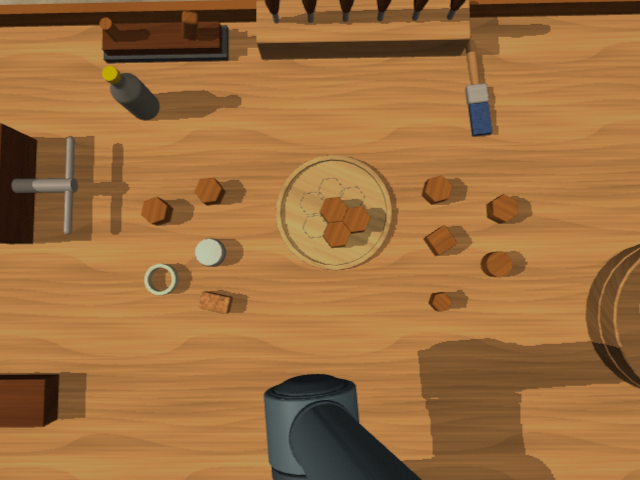

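The top view shows the loose hexes at about (157,211), (209,191), (437,189) and (502,209). The tray is centred near (336,212), with glued blocks at (333,210), (357,219) and (336,234). The empty outlines are above and to the left of the middle block.

```bash
cat > h.py <<'E'
from cell import arm
import cv2,numpy as np
from scipy.optimize import minimize
from scipy.spatial.transform import Rotation as Ro
def proj(name,P,s=None):
    m=arm.camera_model(name);K=m["intrinsics"];P=np.asarray(P,float)
    if name!="wrist":
        c=P@m["R"].T+m["t"];return np.c_[K[0,0]*c[:,0]/c[:,2]+K[0,2],K[1,1]*c[:,1]/c[:,2]+K[1,2]]
    T=(P-s["tcp_pos"])@Ro.from_rotvec(s["ee_rot"]).as_matrix()
    M=m["mount"];c=(T-M[:3,3])@M[:3,:3]
    r=np.hypot(c[:,0],c[:,1]);th=np.arctan2(r,c[:,2]);k=K[0,0]*th/r
    return np.c_[K[0,2]+k*c[:,0],K[1,2]+k*c[:,1]]
def cam2world(name,xyz,s=None):
    m=arm.camera_model(name)
    if name!="wrist": return m["R"].T@(np.array(xyz)-m["t"])
    M=m["mount"];return Ro.from_rotvec(s["ee_rot"]).as_matrix()@(M[:3,:3]@np.array(xyz)+M[:3,3])+s["tcp_pos"]
def hexpts(x,y,yaw,z0,z1,R=27.71):
    a=yaw+np.arange(6)*np.pi/3;p=np.c_[x+R*np.cos(a),y+R*np.sin(a)]
    q=np.concatenate([p+(np.roll(p,-1,0)-p)*f for f in(0,.33,.67)])
    return np.r_[np.c_[q,np.full(18,z0)],np.c_[q,np.full(18,z1)]]
def render(name,P,s):
    S=4;h=cv2.convexHull(proj(name,P,s).astype(np.float32))[:,0]
    im=np.zeros((480*S,640*S),np.uint8);cv2.fillConvexPoly(im,np.round(((h+.5)*S-.5)*16).astype(np.int32),255,shift=4)
    return cv2.resize(im,(640,480),interpolation=cv2.INTER_AREA)/255.
def fithex(name,mask,x0,z0=0,z1=40,s=None):
    "fit (x,y,yaw) of a hex prism to a mask"
    m=mask.astype(float)
    f=lambda v:np.abs(render(name,hexpts(v[0],v[1],v[2],z0,z1),s)-m).sum()/m.sum()
    best=min((minimize(f,[x0[0],x0[1],a],method="Nelder-Mead",options=dict(initial_simplex=np.array([x0[0],x0[1],a])+np.array([[0,0,0],[5,0,0],[0,5,0],[0,0,.2]]),xatol=.05,fatol=1e-4)) for a in(0,.35,.7)),key=lambda r:r.fun)
    v=best.x;return v[0],v[1],np.degrees(v[2])%60,best.fun
E
python3 - <<'E'
from h import *
for q in("hex0_mid","laid0","tray","smallhex_mid"):
    for d in arm.trace("top",q):
        m=d["pixels"];ys,xs=np.nonzero(m);print(q,round(d["conf"],2),xs.mean().round(1),ys.mean().round(1),m.sum())
        if d["conf"]<.3 or q not in("hex0_mid","laid0"):continue
        z=(0,40) if q=="hex0_mid" else (6,46)
        M=arm.camera_model("top");K=M["intrinsics"]
        r=M["R"].T@np.array([(xs.mean()-K[0,2])/K[0,0],(ys.mean()-K[1,2])/K[0,0],1]);c=-M["R"].T@M["t"];x0=c+r*(30-c[2])/r[2]
        print("   ",np.round(fithex("top",m,x0,*z),3))
E
```

```text
laid0 0.64 355.5 219.5 532
    [ 5.47778e+02 -6.37950e+01  3.68180e+01  9.20000e-02]
tray 0.86 331.5 210.5 9458
smallhex_mid 0.75 439.0 301.5 344
```

Run:
```python
from h import *
arm.get_image("top")
M=arm.camera_model("top");K=M["intrinsics"];c=-M["R"].T@M["t"]
def bp(u,v,z):
    r=M["R"].T@np.array([(u-K[0,2])/K[0,0],(v-K[1,2])/K[0,0],1]);return c+r*(z-c[2])/r[2]
for q in("hex1_mid","hex2_mid","hex0_mid","laid0","laid1","middle"):
    for d in arm.trace("top",q):
        m=d["pixels"];ys,xs=np.nonzero(m)
        z=(0,40) if q[0]=="h" else (6,46)
        print(q,round(d["conf"],2),xs.mean().round(1),ys.mean().round(1),m.sum(),np.round(fithex("top",m,bp(xs.mean(),ys.mean(),30),*z),3))
m=arm.trace("top","tray")[0]["pixels"].astype(np.uint8)
cn=max(cv2.findContours(m,0,1)[0],key=len);h=cv2.convexHull(cn)[:,0]
P=np.array([bp(u,v,14)[:2] for u,v in h]);(x,y),r=cv2.minEnclosingCircle(P.astype(np.float32));print("tray",x,y,r)
A=np.c_[2*P,np.ones(len(P))];o=np.linalg.lstsq(A,(P**2).sum(1),rcond=None)[0];print(o[:2],np.sqrt(o[2]+o[0]**2+o[1]**2))
```

```text
hex2_mid 0.8 436.0 190.1 629 [ 6.06802e+02 -2.27513e+02  4.41150e+01  5.50000e-02]
hex2_mid 0.63 160.7 279.2 501 [434.373 326.517   0.709   0.997]
hex2_mid 0.57 209.1 191.4 657 [6.10419e+02 2.31000e+02 3.56850e+01 4.30000e-02]
hex0_mid 0.73 156.0 211.2 693 [5.71340e+02 3.38739e+02 4.80010e+01 4.20000e-02]
hex0_mid 0.69 495.8 264.1 648 [ 4.56537e+02 -3.41026e+02  2.83270e+01  9.20000e-02]
laid0 0.78 355.5 219.4 533 [ 5.48055e+02 -6.39470e+01  3.60430e+01  9.10000e-02]
laid0 0.74 335.7 234.5 521 [ 5.18535e+02 -2.47130e+01  3.70810e+01  7.50000e-02]
laid1 0.78 355.5 219.4 533 [ 5.48055e+02 -6.39470e+01  3.60430e+01  9.10000e-02]
laid1 0.74 335.7 234.5 521 [ 5.18535e+02 -2.47130e+01  3.70810e+01  7.50000e-02]
middle 0.66 331.6 210.2 9056 [645.895 -37.996  19.394   0.932]
tray 567.1840209960938 -18.717182159423828 118.46883392333984
[566.98577823 -19.53367786] 116.90100431525882
```

```bash
cat > goto.py <<'E'
# usage: goto.py X Y Z [TOOLY_DEG] -> shift (cm, tool axes) and turn (rad) from measured pose
import sys;from h import *
a=[float(v) for v in sys.argv[1:]];s=arm.sense();R=Ro.from_rotvec(s["ee_rot"]).as_matrix()
d=R.T@(np.array(a[:3])-s["tcp_pos"])/10
y=np.degrees(np.arctan2(R[1,1],R[0,1]));print("t",round(s["t"],2),"tcp",s["tcp_pos"].round(1),"tooly",y.round(1),"q6",s["q"][5].round(2),"F",s["ft_force"].round(1),"gap",round(s["finger_gap"],1))
t=0
if len(a)>3:t=-((a[3]-y+90)%180-90)*np.pi/180
print("SHIFT",d.round(2),"TURN",round(t,3),"rows",round(max(np.linalg.norm(d)/4.17,abs(t)/.125),1))
E
python3 -m jog '[26.5,-14,5,0.26,26.5,-14,5,0.26,26.5,-14,5,0.26,26.5,-14,5,0.26,26.5,-14,5,0.26,26.5,-14,5,0.26,26.5,-14,5,0.26,26.5,-14,5,0.26]' 0 40
python3 goto.py 607 -227.5 120 74.1
```

```text
t: 1.37
tcp_pos: [386.5, -423.7, 180.1]
ee_rot: [-3.139, 0.006, 0.0]
ft_force: [0.8, -1.0, -0.5]
finger_gap: 85.4
finger_force: 0.0
t 1.37 tcp [ 386.5 -423.7  180.1] tooly -90.2 q6 0.54 F [ 0.8 -1.  -0.5] gap 85.4
SHIFT [ 21.98 -19.68   6.07] TURN 0.274 rows 7.2
```

```bash
python3 -m jog '[22,-19.7,6,0.274,22,-19.7,6,0.274,22,-19.7,6,0.274,22,-19.7,6,0.274,22,-19.7,6,0.274,22,-19.7,6,0.274,22,-19.7,6,0.274,22,-19.7,6,0.274]'
cat > look.py <<'E'
# wrist picture: look.py PIC [query z0 z1]...
import sys;from h import *
s=arm.sense();im=arm.get_image("wrist");cv2.imwrite(f"pics/{sys.argv[1]}.png",im[:,:,::-1])
a=sys.argv[2:]
for q,z0,z1 in zip(a[::3],a[1::3],a[2::3]):
    for i,d in enumerate(arm.trace("wrist",q)):
        m=d["pixels"];F=arm.find_in("wrist",q) if i==0 else F
        ys,xs=np.nonzero(m)
        # back-project the mask centre to mid height
        M=arm.camera_model("wrist");K=M["intrinsics"];u,v=xs.mean()-K[0,2],ys.mean()-K[1,2];r=np.hypot(u,v);th=r/K[0,0]
        ray=np.array([u/r*np.sin(th),v/r*np.sin(th),np.cos(th)]);c=cam2world("wrist",[0,0,0],s);w=cam2world("wrist",ray,s)-c
        x0=c+w*((float(z0)+float(z1))/2-c[2])/w[2]
        print(q,round(d["conf"],2),xs.mean().round(),ys.mean().round(),m.sum(),np.round(fithex("wrist",m,x0,float(z0),float(z1),s),2))
E
python3 look.py w1 hex0_mid 0 40; python3 goto.py 607 -227.5 120 74.1
```

```text
t: 2.03
tcp_pos: [607.6, -229.2, 120.1]
ee_rot: [-3.11, 0.436, 0.001]
ft_force: [-0.5, 0.4, -0.5]
finger_gap: 85.1
finger_force: 0.0
t 2.13 tcp [ 606.3 -230.8  120.4] tooly -106.0 q6 1.31 F [-0.2  0.1  0.4] gap 85.5
SHIFT [-0.03 -0.34  0.04] TURN -0.001 rows 0.1
```

View pics/w1.png

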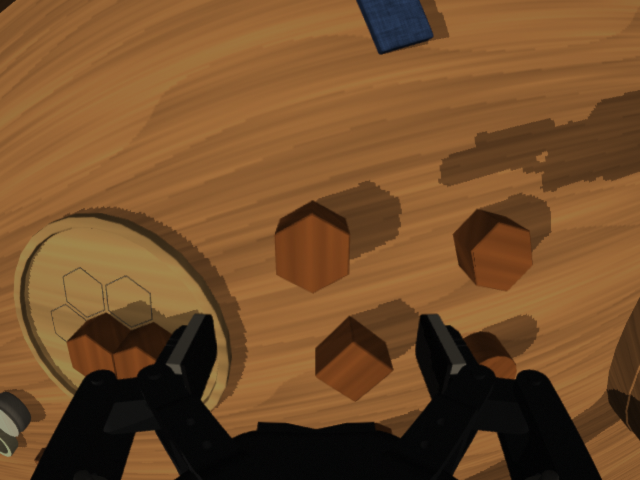

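The hex to grasp is at (312,247), with its flats left and right as wanted. The tray and outlines are at lower left, and the square is at (353,358). I'll check the x centring with a trace.

```bash
python3 look.py w2 hex1_mid 0 40 hex2_mid 0 40 hex3_mid 0 40
```

```text
hex1_mid 0.48 104.0 295.0 24263 [616.47 -97.35  27.56   0.8 ]
hex2_mid 0.97 309.0 245.0 5465 [ 6.0877e+02 -2.2667e+02  4.5500e+01  3.0000e-02]
hex3_mid 0.8 490.0 248.0 4772 [ 5.6862e+02 -3.5487e+02  1.2400e+00  4.0000e-02]
```

```bash
python3 goto.py 608.5 -226.8 10 75.5
```

```text
t 2.48 tcp [ 604.7 -234.   121.8] tooly -106.3 q6 1.31 F [-0.2  0.3 -0.1] gap 85.1
SHIFT [ 0.16 -0.81 11.18] TURN -0.031 rows 2.7
```

```bash
for i in 1 2 3; do python3 -m jog '[0,0,0,0]' | head -2; done
python3 - <<'E'
from h import *
for i in range(3):
    arm.get_image("wrist");s=arm.sense();print(s["tcp_pos"],s["q"],s["joint_velocities"].round(3))
E
```

```text
t: 2.57
tcp_pos: [604.8, -233.7, 121.7]
t: 2.65
tcp_pos: [605.0, -233.3, 121.6]
t: 2.73
tcp_pos: [605.1, -233.1, 121.4]
[ 605.19069437 -232.93585634  121.38586469] [-5.41941988e-01  3.54614165e-01  1.63458609e+00 -1.65098071e-06
  1.15232659e+00  1.31140633e+00] [ 0.005  0.003 -0.002 -0.    -0.001  0.   ]
[ 605.24646164 -232.86491262  121.35000895] [-5.41803030e-01  3.54709878e-01  1.63453482e+00  1.78787356e-06
  1.15227383e+00  1.31139907e+00] [ 0.003  0.002 -0.001  0.001 -0.002 -0.001]
[ 605.26710696 -232.78081676  121.2999207 ] [-5.41669188e-01  3.54792595e-01  1.63452926e+00 -1.01683208e-05
  1.15227795e+00  1.31140217e+00] [ 0.002  0.001  0.    -0.     0.001 -0.001]
```

```bash
cat > goto.py <<'E'
# usage: goto.py [--did dx dy dz turn]... X Y Z TOOLY : tracks the commanded pose (x,y,z,tooly) in cmd.json
import sys,json;from h import *
def ax(y):
    c,s=np.cos(np.radians(y)),np.sin(np.radians(y));return np.array([[-s,c,0],[c,s,0],[0,0,-1]])  # rows: tool x,y,z in world (x = y+90)
a=sys.argv[1:];p=json.load(open("cmd.json"))
while a and a[0]=="--did":
    d=[float(v) for v in a[1:5]];a=a[5:]
    p=list(np.array(p[:3])+10*np.array(d[:3])@ax(p[3]))+[p[3]-np.degrees(d[3])]
json.dump(p,open("cmd.json","w"))
s=arm.sense();print("t",round(s["t"],2),"cmd",np.round(p,1),"meas",s["tcp_pos"].round(1),"q6",s["q"][5].round(2),"F",s["ft_force"].round(1),"gap",round(s["finger_gap"],1))
if a:
    g=[float(v) for v in a];d=ax(p[3])@(np.array(g[:3])-p[:3])/10;t=-np.radians((g[3]-p[3]+90)%180-90)
    print("SHIFT",d.round(2),"TURN",round(t,3),"rows",round(max(np.linalg.norm(d)/4.17,abs(t)/.125),1))
E
python3 - <<'E'
import json;json.dump([161.95,-629.51,231.29,-75.57],open('cmd.json','w'))
E
python3 goto.py --did 26.5 -14 5 .26 --did 22 -19.7 6 .274 608.5 -226.8 10 75.5
```

```text
t 2.88 cmd [ 605.3 -232.7  121.3 -106.2] meas [ 605.3 -232.8  121.3] q6 1.31 F [-0.3  0.1 -0.4] gap 85.5
SHIFT [ 0.14 -0.65 11.13] TURN -0.029 rows 2.7
```

```bash
python3 -m jog '[0.14,-0.65,3,-0.03,0.14,-0.65,6,-0.03,0.14,-0.65,8.5,-0.03,0.14,-0.65,10,-0.03,0.14,-0.65,10.8,-0.03,0.14,-0.65,11.1,-0.03,0.14,-0.65,11.1,-0.03]' && python3 -m jog '[0,0,0,0,0,0,0,0,0,0,0,0,0,0,0,0,0,0,0,0,0,0,0,0]' 255 50
python3 goto.py --did .14 -.65 11.1 -.03 608.5 -226.8 110 75.5
```

```text
t: 3.47
tcp_pos: [608.8, -227.1, 10.5]
ee_rot: [3.116, -0.395, 0.001]
ft_force: [-0.2, -0.5, 0.8]
finger_gap: 85.7
finger_force: 0.0
t: 3.97
tcp_pos: [609.7, -227.6, 12.1]
ee_rot: [3.115, -0.395, 0.005]
ft_force: [-0.0, -0.6, 6.5]
finger_gap: 47.1
finger_force: 53.0
t 3.97 cmd [ 608.5 -226.8   10.3 -104.4] meas [ 609.7 -227.6   12.1] q6 1.29 F [-0.  -0.6  6.5] gap 47.1
SHIFT [ 0.   -0.   -9.97] TURN 0.001 rows 2.4
```

```bash
python3 -m jog '[0,0,-3,0,0,0,-7,0,0,0,-10,0,0,0,-12,0,0,0,-12,0]' | head -2;  python3 goto.py --did 0 0 -12 0 610 -75 130 66.7
```

```text
t: 4.38
tcp_pos: [611.4, -228.5, 136.4]
t 4.38 cmd [ 608.5 -226.8  130.3 -104.4] meas [ 611.4 -228.5  136.4] q6 1.29 F [-0.  -0.9  0.2] gap 47.1
SHIFT [ -3.64 -14.74   0.03] TURN 0.155 rows 3.6
```

```bash
python3 -m jog '[-1,-4,0,0.155,-2,-8,0,0.155,-3,-11.5,0,0.155,-3.4,-13.8,0,0.155,-3.6,-14.7,0,0.155,-3.6,-14.7,0,0.155,-3.6,-14.7,0,0.155,-3.6,-14.7,0,0.155]' | head -2;  python3 goto.py --did -3.6 -14.7 0 .155; python3 look.py w3 laid0 6 46 hex2_mid 110 150
python3 - <<'E'
from h import *
s=arm.sense();im=cv2.imread("pics/w3.png")
E
```

```text
t: 5.05
tcp_pos: [610.1, -76.8, 129.8]
t 5.05 cmd [ 610.3  -75.5  130.3 -113.3] meas [610.1 -76.8 129.8] q6 1.67 F [-1.1  0.2  0.4] gap 47.1
laid0 0.71 21.0 393.0 1485 [5.7577e+02 3.2922e+02 4.2740e+01 7.0000e-02]
hex2_mid 0.87 316.0 334.0 15112 [ 6.059e+02 -7.428e+01  3.511e+01  6.000e-02]
```

View pics/w3.png

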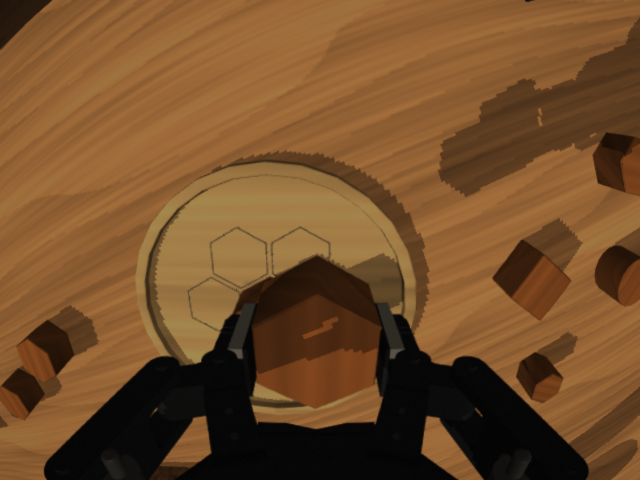

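The held block is at (316,334). The outlines of places 6.7° (238,258), 306.7° (301,257) and 66.7° (210,302) are visible. I'll fit the tray pose to these lines.

```bash
cat > tray.py <<'E'
import sys;from h import *
def outline(x,y,yaw,places,z=6,R=27.71):
    out=[]
    for p in places:
        c=np.array([x,y])+48.4*np.array([np.cos(yaw+np.radians(p)),np.sin(yaw+np.radians(p))])
        a=yaw+np.arange(7)*np.pi/3;q=c+R*np.c_[np.cos(a),np.sin(a)]
        t=np.linspace(0,1,40)[:,None]
        out+=[q[i]*(1-t)+q[i+1]*t for i in range(6)]
    o=np.vstack(out);return np.c_[o,np.full(len(o),z)]
def fit(im,s,places,g,cam="wrist"):
    bh=cv2.morphologyEx(cv2.cvtColor(im,cv2.COLOR_RGB2GRAY),cv2.MORPH_BLACKHAT,np.ones((7,7))).astype(np.float32)
    bh=np.minimum(bh,40)
    best=None
    for sg in(2.5,0.8):
        b=cv2.GaussianBlur(bh,(0,0),sg)
        def f(v):
            p=proj(cam,outline(v[0],v[1],np.radians(v[2]),places),s).astype(np.float32)
            return -cv2.remap(b,p[:,:1],p[:,1:],cv2.INTER_LINEAR).mean()
        for dx in(-4,0,4) if sg>1 else(0,):
            for dy in(-4,0,4) if sg>1 else(0,):
                v0=np.array(g)+[dx,dy,0]
                r=minimize(f,v0,method="Nelder-Mead",options=dict(initial_simplex=v0+np.array([[0,0,0],[2,0,0],[0,2,0],[0,0,2]])))
                if best is None or sg<1 or r.fun<best.fun:best=r
        g=best.x
    return best.x,best.fun
if __name__=="__main__":
    s=arm.sense();im=arm.get_image("wrist")
    v,f=fit(im,s,[-30,30,-90],[567,-19,36.7]);print("tray",v,f)
    o=im.copy()
    for u,w in proj("wrist",outline(v[0],v[1],np.radians(v[2]),[-30,30,-90]),s):cv2.circle(o,(int(round(u)),int(round(w))),0,(255,0,0),-1)
    cv2.imwrite("pics/w4.png",cv2.resize(o[200:340,150:380],None,fx=3,fy=3,interpolation=0)[:,:,::-1])
    for d in arm.trace("wrist","hex2_mid")[:1]:print("held",fithex("wrist",d["pixels"],s["tcp_pos"],118.5,158.5,s),s["tcp_pos"])
E
python3 tray.py
```

```text
tray [565.57896525 -19.46229317  36.54162396] -11.291769981384277
held (np.float64(609.639043620678), np.float64(-75.98730602342391), np.float64(35.37103662825223), np.float64(0.040968319660170144)) [610.31231708 -76.54924494 130.26038028]
```

View pics/w4.png

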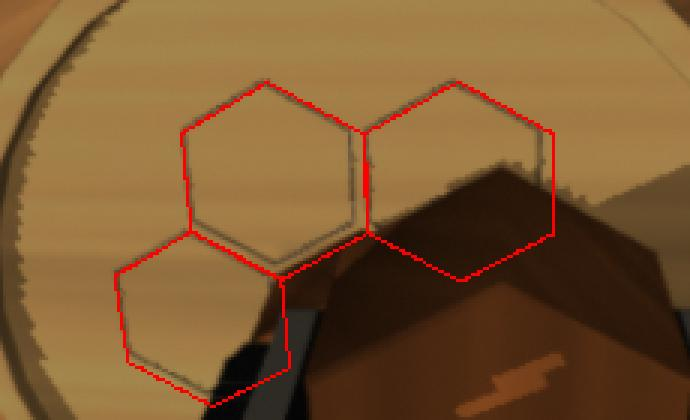

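The red fit is shifted because the drawn outlines are smaller (R about 25.5 mm). I'll refit with that radius.

```bash
sed -i 's/R=27.71):$/R=25.6):/' tray.py; python3 tray.py; for r in 25 26.2; do sed "s/R=25.6/R=$r/" tray.py > t2.py; python3 t2.py|head -1; done; python3 goto.py
```

```text
tray [568.25959312 -19.06556048  36.58934606] -18.69278335571289
held (np.float64(609.363875277774), np.float64(-75.5507393777618), np.float64(35.77701657018687), np.float64(0.04700388580728002)) [610.32435737 -76.15740409 130.31709009]
tray [568.61096699 -19.06847493  36.59021564] -18.21117401123047
tray [567.72675821 -19.06002529  36.58148313] -15.563392639160156
t 5.7 cmd [ 610.3  -75.5  130.3 -113.3] meas [610.3 -75.5 130.3] q6 1.67 F [ 0.4 -0.1 -0.8] gap 47.2
```

```bash
python3 goto.py 602.6 -60.5 19.5 66.6
```

```text
t 5.7 cmd [ 610.3  -75.5  130.3 -113.3] meas [610.3 -75.5 130.3] q6 1.67 F [ 0.4 -0.1 -0.8] gap 47.2
SHIFT [-1.3  -1.07 11.08] TURN 0.001 rows 2.7
```

```bash
python3 -m jog '[-0.5,-0.4,2,0,-1,-0.8,5,0,-1.3,-1.07,8,0,-1.3,-1.07,9.5,0,-1.3,-1.07,10.5,0,-1.3,-1.07,11.1,0,-1.3,-1.07,11.1,0,-1.3,-1.07,11.1,0]'
python3 -m jog '[0,0,0.1,0,-0.2,0,0.1,0,-0.4,0,0.1,0,-0.5,0,0.1,0,-0.6,0,0.1,0,-0.6,0,0.1,0]' ; python3 goto.py --did -1.3 -1.07 11.1 0 --did -.6 0 .1 0
```

```text
t: 6.37
tcp_pos: [603.7, -60.9, 20.4]
ee_rot: [3.076, -0.635, 0.004]
ft_force: [0.3, -1.1, -0.8]
finger_gap: 47.3
finger_force: 52.5
t: 6.87
tcp_pos: [597.8, -58.4, 18.7]
ee_rot: [3.076, -0.635, 0.004]
ft_force: [2.8, -0.9, -2.1]
finger_gap: 47.5
finger_force: 51.9
t 6.87 cmd [ 597.1  -58.2   18.3 -113.3] meas [597.8 -58.4  18.7] q6 1.69 F [ 2.8 -0.9 -2.1] gap 47.5
```

```bash
python3 -m jog '[-0.1,0,0.05,0,-0.15,0,0.1,0,-0.2,0,0.1,0,-0.2,0,0.1,0,-0.2,0,0.1,0,-0.2,0,0.1,0]' ; python3 goto.py --did -.2 0 .1 0
```

```text
t: 7.37
tcp_pos: [597.7, -58.4, 18.7]
ee_rot: [3.076, -0.635, 0.01]
ft_force: [6.5, -2.4, -0.8]
finger_gap: 47.0
finger_force: 52.0
t 7.37 cmd [ 595.2  -57.4   17.3 -113.3] meas [597.7 -58.4  18.7] q6 1.69 F [ 6.5 -2.4 -0.8] gap 47.0
```

```bash
python3 -m jog '[0,0,0,0,0,0,0,0,0,0,0,0,0,0,0,0]' 60|head -2; python3 -m jog '[0,0,-2,0,0,0,-5,0,0,0,-8,0,0,0,-10,0,0,0,-11,0,0,0,-11,0]' 0|head -2; python3 goto.py --did 0 0 -11 0 571 -354.9 100 91.2;python3 look.py w5 laid0 6 46 hex2_mid 6 46
```

```text
t: 7.7
tcp_pos: [594.6, -57.1, 16.9]
t: 8.2
tcp_pos: [596.7, -57.7, 129.9]
t 8.2 cmd [ 595.2  -57.4  127.3 -113.3] meas [596.7 -57.7 129.9] q6 1.69 F [ 1.6  0.2 -0.2] gap 85.2
SHIFT [ 9.56 28.28  2.73] TURN -0.428 rows 7.2
laid0 0.92 316.0 356.0 2824 [506.   -18.39  35.45   0.53]
laid0 0.91 352.0 303.0 3961 [ 5.4928e+02 -6.2920e+01  3.6460e+01  2.5000e-01]
laid0 0.25 48.0 336.0 2475 [6.1278e+02 2.2435e+02 3.7260e+01 6.0000e-02]
hex2_mid 0.7 316.0 246.0 5199 [ 5.9683e+02 -5.7900e+01  3.8390e+01  3.0000e-02]
hex2_mid 0.59 282.0 258.0 46321 [656.69 -27.19  44.05   0.88]
```

View pics/w5.png

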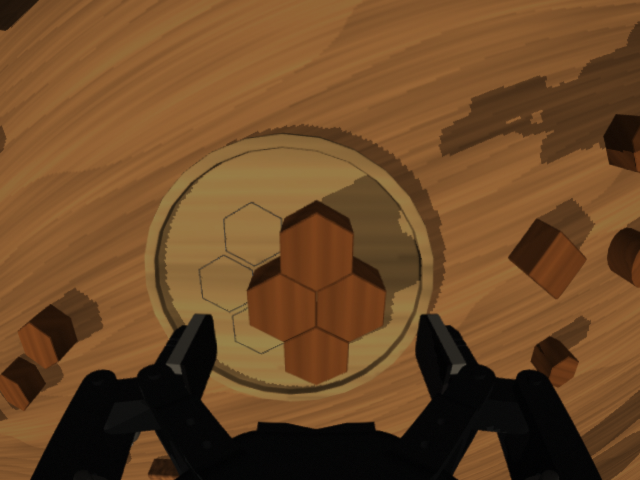

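The first block sits snug at (316,246) against the middle block and the glued one. Next is the far right block (hex3).

```bash
python3 -m jog '[1,3,0.5,-0.1,2.2,6.5,1,-0.2,3.5,10.3,1.5,-0.3,4.8,14.2,2,-0.4,6,18,2,-0.428,7.2,21.5,2,-0.428,8.4,24.8,2,-0.428,9,27,2,-0.428]'|head -2; python3 -m jog '[0,0,0,0,0,0,0,0,0,0,0,0,0,0,0,0]'|head -2; python3 goto.py --did 9 27 2 -.428; python3 look.py w6 hex3_mid 0 40; python3 goto.py 568.6 -354.9 10.3 91.2
```

```text
t: 9.12
tcp_pos: [569.8, -343.9, 105.7]
t: 9.45
tcp_pos: [570.8, -339.4, 106.4]
t 9.45 cmd [ 570.9 -340.9  107.3  -88.8] meas [ 570.8 -339.4  106.4] q6 0.84 F [ 0.3  0.3 -0.4] gap 85.5
hex3_mid 0.71 341.0 258.0 5895 [ 5.6870e+02 -3.5531e+02  1.4800e+00  5.0000e-02]
t 9.6 cmd [ 570.9 -340.9  107.3  -88.8] meas [ 571.2 -339.7  107.1] q6 0.84 F [-0.1  0.7 -0.4] gap 85.4
SHIFT [-0.26  1.39  9.7 ] TURN -0.0 rows 2.4
```

```bash
python3 -m jog '[-0.26,1.43,2,0,-0.26,1.43,5,0,-0.26,1.43,7.5,0,-0.26,1.43,9,0,-0.26,1.43,9.6,0,-0.26,1.43,9.7,0,-0.26,1.43,9.7,0]'|head -2 && python3 -m jog '[0,0,0,0,0,0,0,0,0,0,0,0,0,0,0,0,0,0,0,0,0,0,0,0]' 255 50|grep -v ee
python3 -m jog '[0,0,-2,0,0,0,-5,0,0,0,-8,0,0,0,-10,0,0,0,-11,0,0,0,-11,0]'|grep -v ee; python3 goto.py --did -.26 1.43 9.7 0 --did 0 0 -11 0 630 -25 110 126.6
```

```text
t: 10.18
tcp_pos: [569.3, -355.4, 11.1]
t: 10.68
tcp_pos: [569.6, -356.1, 11.9]
ft_force: [-0.4, -0.3, 5.8]
finger_gap: 47.4
finger_force: 53.3
t: 11.18
tcp_pos: [569.8, -356.3, 123.1]
ft_force: [-0.3, -0.5, -0.0]
finger_gap: 47.2
finger_force: 52.6
t 11.18 cmd [ 568.6 -355.3  120.3  -88.8] meas [ 569.8 -356.3  123.1] q6 0.82 F [-0.3 -0.5 -0. ] gap 47.2
SHIFT [  6.82 -32.89   1.03] TURN -0.618 rows 8.1
```

```bash
python3 -m jog '[0.5,-2.5,0,-0.1,1.2,-6,0,-0.2,2,-10,0,-0.3,2.8,-14,0,-0.4,3.6,-18,0,-0.5,4.4,-21.5,0,-0.6,4.8,-24,0,-0.618,5,-25,0,-0.618]'|head -2; python3 goto.py --did 5 -25 0 -.618 621 -10 60 126.6
```

```text
t: 11.85
tcp_pos: [612.1, -100.2, 117.6]
t 11.85 cmd [ 613.4 -104.3  120.3  -53.4] meas [ 612.1 -100.2  117.6] q6 0.58 F [-0.2  0.8 -0.3] gap 47.3
SHIFT [ 6.23 -7.12  6.03] TURN 0.0 rows 2.7
```

```bash
python3 -m jog '[1.5,-1.5,0,0,3.5,-4,1,0,5.2,-6,2,0,6,-6.9,3,0,6.2,-7.1,4,0,6.23,-7.12,5,0,6.23,-7.12,6,0,6.23,-7.12,6,0]'|head -2;python3 -m jog '[0,0,0,0,0,0,1,0,0,0,2.5,0,0,0,3.5,0,0,0,3.9,0,0,0,4.1,0,0,0,4.1,0]'|grep -v ee; python3 goto.py --did 6.23 -7.12 6 0 --did 0 0 4.1 0
```

```text
t: 12.52
tcp_pos: [619.2, -11.2, 57.2]
t: 13.1
tcp_pos: [620.7, -10.0, 18.7]
ft_force: [0.0, 0.5, -0.8]
finger_gap: 47.0
finger_force: 52.6
t 13.1 cmd [621.  -10.   19.3 -53.4] meas [620.7 -10.   18.7] q6 0.73 F [ 0.   0.5 -0.8] gap 47.0
```

```bash
python3 -m jog '[-0.2,0,0.1,0,-0.4,0,0.1,0,-0.6,0,0.15,0,-0.7,0,0.2,0,-0.8,0,0.2,0,-0.8,0,0.2,0,-0.8,0,0.2,0]'|grep -v ee; python3 goto.py --did -.8 0 .2 0
```

```text
t: 13.68
tcp_pos: [617.6, -13.7, 18.9]
ft_force: [8.0, 7.2, -3.0]
finger_gap: 47.2
finger_force: 52.4
t 13.68 cmd [614.6 -14.8  17.3 -53.4] meas [617.6 -13.7  18.9] q6 0.72 F [ 8.   7.2 -3. ] gap 47.2
```

```bash
python3 -m jog '[0,0,0,0,0,0,0,0,0,0,0,0,0,0,0,0]' 60|head -2; python3 -m jog '[0,0,-2,0,0,0,-5,0,0,0,-8,0,0,0,-10,0,0,0,-10,0,0,0,-10,0]' 0|head -2;python3 look.py w7 hex3_mid 6 46 hex2_mid 6 46; python3 goto.py --did 0 0 -10 0 610.4 231 110 125.7
```

```text
t: 14.02
tcp_pos: [614.3, -15.0, 17.3]
t: 14.52
tcp_pos: [615.3, -15.1, 118.7]
hex3_mid 0.7 315.0 249.0 5640 [ 6.1657e+02 -1.4430e+01  3.5840e+01  5.0000e-02]
hex2_mid 0.56 353.0 309.0 4396 [ 5.9724e+02 -5.8140e+01  3.6480e+01  2.3000e-01]
t 14.77 cmd [614.6 -14.8 117.3 -53.4] meas [613.4 -14.6 115.4] q6 0.72 F [-0.5  0.2  0.5] gap 85.3
SHIFT [ 14.32 -19.98   0.73] TURN 0.016 rows 5.9
```

View pics/w7.png

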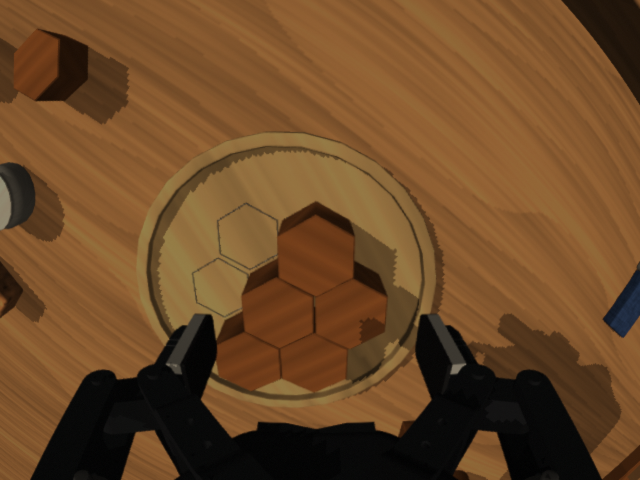

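The second block is seated at (315,249). The open places are at (248,237) and (222,287). On to B.

```bash
python3 -m jog '[1.5,-2,0,0.016,3.5,-4.9,0,0.016,5.9,-8.2,0.3,0.016,8.3,-11.5,0.5,0.016,10.6,-14.8,0.7,0.016,12.6,-17.6,0.7,0.016,13.8,-19.3,0.7,0.016,14.3,-20,0.7,0.016]'|head -2; python3 -m jog '[0,0,0,0,0,0,0,0,0,0,0,0]'|head -2; python3 look.py w8 hex2_mid 0 40 hex1_mid 0 40 hex0_mid 0 40; python3 goto.py --did 14.3 -20 .7 .016 610.4 231 10.3 125.7
```

```text
t: 15.43
tcp_pos: [608.9, 234.0, 109.0]
t: 15.68
tcp_pos: [610.2, 229.5, 109.9]
hex1_mid 0.97 314.0 248.0 5897 [6.1197e+02 2.3216e+02 3.6030e+01 3.0000e-02]
hex0_mid 0.94 151.0 204.0 5695 [5.7281e+02 3.3924e+02 4.8670e+01 2.0000e-02]
t 15.98 cmd [610.1 231.1 110.3 -54.3] meas [610.3 230.3 110.4] q6 1.14 F [0.2 0.1 0.1] gap 85.6
SHIFT [ 0.02  0.02 10.  ] TURN -0.0 rows 2.4
```

```bash
python3 -m jog '[0.15,0,2,0,0.15,0,5,0,0.15,0,7.5,0,0.15,0,9.2,0,0.15,0,9.9,0,0.15,0,10,0,0.15,0,10,0]'|head -2 && python3 -m jog '[0,0,0,0,0,0,0,0,0,0,0,0,0,0,0,0,0,0,0,0,0,0,0,0]' 255 50|grep -v ee
python3 -m jog '[0,0,-2,0,0,0,-5,0,0,0,-8,0,0,0,-10,0,0,0,-10,0,0,0,-10,0]'|grep -v ee; python3 goto.py --did .15 0 10 0 --did 0 0 -10 0 538.4 25.8 110 6.6
```

```text
t: 16.57
tcp_pos: [611.8, 231.8, 10.7]
t: 17.07
tcp_pos: [612.6, 232.2, 11.9]
ft_force: [0.0, -0.5, 5.3]
finger_gap: 46.9
finger_force: 53.4
t: 17.57
tcp_pos: [611.9, 232.0, 111.2]
ft_force: [-0.5, -0.0, -1.8]
finger_gap: 47.4
finger_force: 52.7
t 17.57 cmd [611.3 231.9 110.3 -54.3] meas [611.9 232.  111.2] q6 1.14 F [-0.5 -0.  -1.8] gap 47.4
SHIFT [-17.95  12.49   0.03] TURN -1.063 rows 8.5
```

```bash
python3 -m jog '[-1.5,1,0,-0.12,-3.8,2.6,0,-0.24,-6.5,4.5,0,-0.36,-9.2,6.4,0,-0.48,-11.8,8.2,0,-0.6,-14,9.8,0,-0.72,-15.4,10.8,0,-0.84,-16,11.1,0,-0.96]'|head -2; python3 -m jog '[0,0,0,-0.103,0,0,0,-0.103]'|head -2; python3 goto.py --did -16 11.1 0 -.96 --did 0 0 0 -.103 538.4 25.8 60 6.6
```

```text
t: 18.23
tcp_pos: [543.6, 46.4, 107.5]
t: 18.4
tcp_pos: [544.2, 48.0, 107.8]
t 18.4 cmd [546.1  48.4 110.3   6.6] meas [544.2  48.  107.8] q6 -0.23 F [-0.3  0.1 -0.9] gap 47.1
SHIFT [-2.16 -1.03  5.03] TURN -0.0 rows 1.3
```

```bash
python3 -m jog '[-1,-0.5,0,0,-1.8,-0.9,1,0,-2.16,-1.03,2.5,0,-2.16,-1.03,4.5,0,-2.16,-1.03,6.5,0,-2.16,-1.03,8,0,-2.16,-1.03,8.7,0,-2.16,-1.03,9,0]'|head -2;python3 -m jog '[0,0,0.1,0,0,0,0.1,0,0,0,0.1,0]'|grep -v ee;  python3 goto.py --did -2.16 -1.03 9 0 --did 0 0 .1 0
```

```text
t: 19.07
tcp_pos: [536.6, 25.7, 18.1]
t: 19.32
tcp_pos: [539.2, 25.6, 20.2]
ft_force: [-0.4, 0.3, -0.9]
finger_gap: 47.1
finger_force: 52.7
t 19.32 cmd [538.4  25.8  19.3   6.6] meas [539.2  25.6  20.2] q6 -0.28 F [-0.4  0.3 -0.9] gap 47.1
```

```bash
python3 -m jog '[-0.2,0,0.1,0,-0.4,0,0.1,0,-0.6,0,0.15,0,-0.7,0,0.2,0,-0.8,0,0.2,0,-0.8,0,0.2,0,-0.8,0,0.2,0]'|grep -v ee; python3 goto.py --did -.8 0 .2 0
```

```text
t: 19.9
tcp_pos: [538.7, 21.0, 17.9]
ft_force: [-3.7, 15.3, 7.3]
finger_gap: 47.2
finger_force: 53.5
t 19.9 cmd [539.3  17.9  17.3   6.6] meas [538.7  21.   17.9] q6 -0.29 F [-3.7 15.3  7.3] gap 47.2
```

```bash
python3 -m jog '[0,0,0,0,0,0,0,0,0,0,0,0,0,0,0,0]' 60|head -2; python3 -m jog '[0,0,-2,0,0,0,-5,0,0,0,-8,0,0,0,-10,0,0,0,-10,0,0,0,-10,0]' 0|head -2;python3 look.py w9 hex3_mid 6 46 hex2_mid 6 46 hex1_mid 6 46; python3 goto.py --did 0 0 -10 0 572.8 339.2 110 78.7
```

```text
t: 20.23
tcp_pos: [539.6, 17.4, 17.5]
t: 20.73
tcp_pos: [540.3, 17.4, 118.6]
hex3_mid 0.84 414.0 297.0 4169 [ 6.1649e+02 -1.4350e+01  3.4710e+01  2.8000e-01]
hex2_mid 0.86 379.0 360.0 2883 [ 6.043e+02 -7.935e+01  4.855e+01  5.800e-01]
t 21.03 cmd [539.3  17.9 117.3   6.6] meas [538.4  17.9 115.9] q6 -0.29 F [-0.6 -1.   0.6] gap 85.3
SHIFT [31.54  7.02  0.73] TURN -1.259 rows 10.1
```

View pics/w9.png

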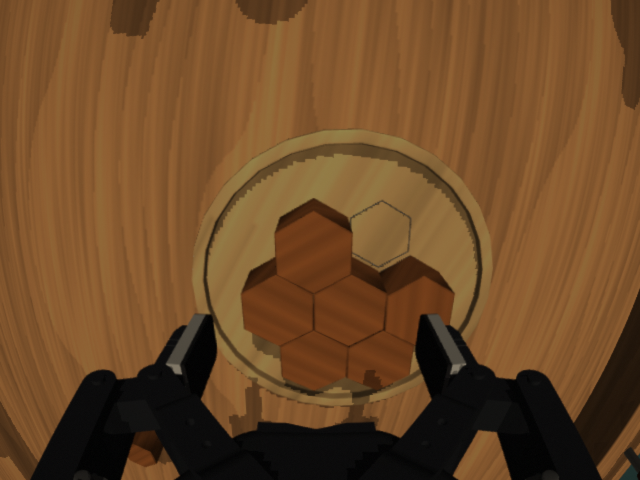

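The third block is seated at (313,245). Only the place at (381,234) is left. Now for C.

```bash
python3 -m jog '[2,0.4,0,-0.12,5,1.1,0,-0.24,8.8,2,0,-0.36,12.8,2.9,0,-0.48,16.6,3.7,0,-0.6,20,4.4,0,-0.72,22.3,4.9,0,-0.84,23.5,5.2,0,-0.96]'|head -2; python3 goto.py --did 23.5 5.2 0 -.96 572.8 339.2 110 78.7
```

```text
t: 21.7
tcp_pos: [563.3, 260.2, 116.3]
t 21.7 cmd [564.  257.3 117.3  61.6] meas [563.3 260.2 116.3] q6 -0.83 F [-0.2 -0.6  0.3] gap 85.6
SHIFT [3.12 7.63 0.73] TURN -0.299 rows 2.4
```

```bash
python3 -m jog '[1,2.5,0,-0.1,2,5,0,-0.2,2.8,6.8,0.5,-0.299,3.1,7.6,0.7,-0.299,3.1,7.6,0.7,-0.299,3.1,7.6,0.7,-0.299,3.1,7.6,0.7,-0.299]'|head -2; python3 look.py w10 hex0_mid 0 40;  python3 goto.py --did 3.1 7.6 .7 -.299 572.8 339.2 12.5 78.7
```

```text
t: 22.28
tcp_pos: [572.8, 337.7, 109.9]
hex0_mid 0.73 318.0 249.0 5974 [5.7173e+02 3.3959e+02 4.8530e+01 2.0000e-02]
t 22.43 cmd [572.8 338.9 110.3  78.7] meas [573.1 337.8 110.5] q6 -1.01 F [-0.5 -0.4 -0.2] gap 85.3
SHIFT [0.01 0.03 9.78] TURN 0.0 rows 2.3
```

```bash
python3 -m jog '[0.05,0,2,0,0.05,0,5,0,0.05,0,7.5,0,0.05,0,9.2,0,0.05,0,9.7,0,0.05,0,9.8,0,0.05,0,9.8,0]'|head -2 && python3 -m jog '[0,0,0,0,0,0,0,0,0,0,0,0,0,0,0,0,0,0,0,0,0,0,0,0]' 255 50|grep -v ee
python3 -m jog '[0,0,-2,0,0,0,-5,0,0,0,-8,0,0,0,-10,0,0,0,-10,0,0,0,-10,0]'|grep -v ee; python3 goto.py --did .05 0 9.8 0 --did 0 0 -10 0 598 50 110 66.6
```

```text
t: 23.02
tcp_pos: [573.1, 338.8, 13.2]
t: 23.52
tcp_pos: [573.5, 339.4, 13.9]
ft_force: [-0.0, 0.4, 6.0]
finger_gap: 47.1
finger_force: 53.5
t: 24.02
tcp_pos: [572.9, 339.2, 113.2]
ft_force: [0.6, -0.0, -1.6]
finger_gap: 47.5
finger_force: 52.8
t 24.02 cmd [572.4 339.  112.3  78.7] meas [572.9 339.2 113.2] q6 -1.01 F [ 0.6 -0.  -1.6] gap 47.5
SHIFT [ -8.16 -27.84   0.23] TURN 0.212 rows 7.0
```

```bash
python3 -m jog '[-0.7,-2.4,0,0.05,-1.7,-5.8,0,0.1,-2.9,-9.9,0,0.15,-4.1,-14,0,0.212,-5.3,-18,0,0.212,-6.4,-22,0,0.212,-7.4,-25.2,0,0.212,-8,-27.2,0,0.212]'|head -2; python3 -m jog '[-0.1,-0.4,0,0,-0.1,-0.4,0,0,-0.1,-0.4,0,0]'|head -2; python3 goto.py --did -8 -27.2 0 .212 --did -.1 -.4 0 0 598 50.2 21.5 66.6
```

```text
t: 24.68
tcp_pos: [596.1, 53.1, 109.5]
t: 24.93
tcp_pos: [595.8, 53.1, 110.6]
t 24.93 cmd [597.   52.5 112.3  66.6] meas [595.8  53.1 110.6] q6 -1.26 F [-0.8  0.4 -0.2] gap 47.5
SHIFT [-0.19 -0.17  9.08] TURN -0.0 rows 2.2
```

```bash
python3 -m jog '[-0.19,-0.17,1.5,0,-0.19,-0.17,3.5,0,-0.19,-0.17,5.5,0,-0.19,-0.17,7.2,0,-0.19,-0.17,8.3,0,-0.19,-0.17,8.9,0,-0.19,-0.17,9.1,0]'|grep -v ee;python3 -m jog '[0,0,0.1,0,0,0,0.2,0,0,0,0.2,0,0,0,0.2,0]'|grep -v ee;  python3 goto.py --did -.19 -.17 9.1 0 --did 0 0 .2 0
```

```text
t: 25.52
tcp_pos: [597.0, 51.3, 20.0]
ft_force: [-1.1, -1.0, -0.4]
finger_gap: 47.1
finger_force: 53.0
t: 25.85
tcp_pos: [598.7, 50.1, 20.2]
ft_force: [0.2, -0.5, -0.3]
finger_gap: 47.3
finger_force: 53.0
t 25.85 cmd [598.   50.2  19.3  66.6] meas [598.7  50.1  20.2] q6 -1.27 F [ 0.2 -0.5 -0.3] gap 47.3
```

```bash
python3 -m jog '[0,0,0,0,0,0,0,0,0,0,0,0,0,0,0,0]' 95|grep -v ee; python3 -m jog '[0,0,-1,0,0,0,-3,0,0,0,-5,0,0,0,-7.5,0,0,0,-9.5,0,0,0,-10,0,0,0,-10,0]'|grep -v ee;python3 look.py w11 hex0_mid 6 46; python3 goto.py --did 0 0 -10 0
```

```text
t: 26.18
tcp_pos: [598.2, 50.1, 19.5]
ft_force: [-0.2, 0.4, -0.5]
finger_gap: 53.4
finger_force: 0.0
t: 26.77
tcp_pos: [599.6, 50.0, 121.9]
ft_force: [0.6, -0.5, -0.1]
finger_gap: 53.7
finger_force: 0.0
hex0_mid 0.77 315.0 244.0 5570 [5.9718e+02 5.1000e+01 3.6500e+01 4.0000e-02]
t 26.92 cmd [598.   50.2 119.3  66.6] meas [597.   50.3 117.7] q6 -1.27 F [-0.9  0.1  0.2] gap 53.3
```

```bash
python3 -m jog '[0,1.5,0,0,0,3.3,0,0,0,4.3,0,0,0,4.8,0,0,0,4.8,0,0,0,4.8,0,0]' 255 20|head -2; python3 goto.py --did 0 4.8 0 0 617.3 94 24 66.6
```

```text
t: 27.42
tcp_pos: [616.9, 94.4, 118.7]
t 27.42 cmd [617.1  94.2 119.3  66.6] meas [616.9  94.4 118.7] q6 -1.19 F [-0.6  0.4 -0.1] gap -0.2
SHIFT [-0.03 -0.02  9.53] TURN -0.0 rows 2.3
```

```bash
python3 -m jog '[0,0,2,0,0,0,4.5,0,0,0,6.7,0,0,0,8.3,0,0,0,9.2,0,0,0,9.5,0,0,0,9.5,0,0,0,9.5,0]'|grep -v ee;python3 -m jog '[0,-0.3,0,0,0,-0.7,0,0,0,-1.1,0,0,0,-1.5,0,0,0,-1.9,0,0,0,-2.3,0,0,0,-2.6,0,0,0,-2.8,0,0]'|grep -v ee; python3 -m jog '[0,-0.2,0,0,0,-0.4,0,0,0,-0.6,0,0,0,-0.7,0,0,0,-0.8,0,0,0,-0.8,0,0]'|grep -v ee; python3 goto.py --did 0 0 9.5 0 --did 0 -2.8 0 0 --did 0 -.8 0 0 602.5 60.8 24 66.6
```

```text
t: 28.08
tcp_pos: [618.0, 94.0, 25.3]
ft_force: [-0.4, 0.8, 0.5]
finger_gap: 0.1
finger_force: 0.0
t: 28.75
tcp_pos: [605.9, 68.1, 24.4]
ft_force: [-0.3, 1.6, 0.8]
finger_gap: -0.3
finger_force: 0.6
t: 29.25
tcp_pos: [602.7, 61.0, 24.2]
ft_force: [0.1, 0.7, 0.2]
finger_gap: 0.1
finger_force: 0.2
t 29.25 cmd [602.8  61.2  24.3  66.6] meas [602.7  61.   24.2] q6 -1.25 F [0.1 0.7 0.2] gap 0.1
SHIFT [ 0.01 -0.05  0.03] TURN -0.0 rows 0.0
```

Not at the stop yet. I'll keep pushing gently until the force rises.

```bash
python3 -m jog '[0,-0.1,0,0,0,-0.2,0,0,0,-0.3,0,0,0,-0.3,0,0,0,-0.3,0,0]'|grep -v ee; python3 -m jog '[0,-0.1,0,0,0,-0.2,0,0,0,-0.3,0,0,0,-0.3,0,0,0,-0.3,0,0]'|grep -v ee; python3 goto.py --did 0 -.3 0 0 --did 0 -.3 0 0
```

```text
t: 29.67
tcp_pos: [602.7, 59.2, 24.8]
ft_force: [3.6, 4.9, -0.8]
finger_gap: -0.1
finger_force: 3.2
t: 30.08
tcp_pos: [602.6, 59.0, 25.3]
ft_force: [8.2, 15.1, -1.0]
finger_gap: 0.3
finger_force: 8.8
t 30.08 cmd [600.4  55.7  24.3  66.6] meas [602.6  59.   25.3] q6 -1.26 F [ 8.2 15.1 -1. ] gap 0.3
```

```bash
python3 -m jog '[0,0.5,0,0,0,1.5,0,0,0,2,-1,0,0,2,-4,0,0,1,-7,0,0,-1,-9,0,0,-3,-10,0,0,-4,-11,0]'|head -2; python3 -m jog '[0,0,0,0,0,0,0,0,0,0,0,0]'|head -2;python3 goto.py --did 0 -4 -11 0;  python3 look.py w12 hex0_mid 6 46
python3 - <<'E'
import cv2
im=cv2.imread("pics/w12.png");cv2.imwrite("pics/w12c.png",cv2.resize(im[120:420,160:480],(800,750)[:2] if 0 else (640,600),interpolation=cv2.INTER_CUBIC))
E
```

```text
t: 30.75
tcp_pos: [584.4, 17.6, 136.3]
t: 31.0
tcp_pos: [584.1, 19.6, 133.3]
t 31.0 cmd [584.5  19.  134.3  66.6] meas [584.1  19.6 133.3] q6 -1.32 F [ 1.   0.  -0.3] gap 0.1
hex0_mid 0.58 327.0 245.0 4604 [5.8659e+02 2.6230e+01 3.7830e+01 1.4000e-01]
```

View pics/w12c.png

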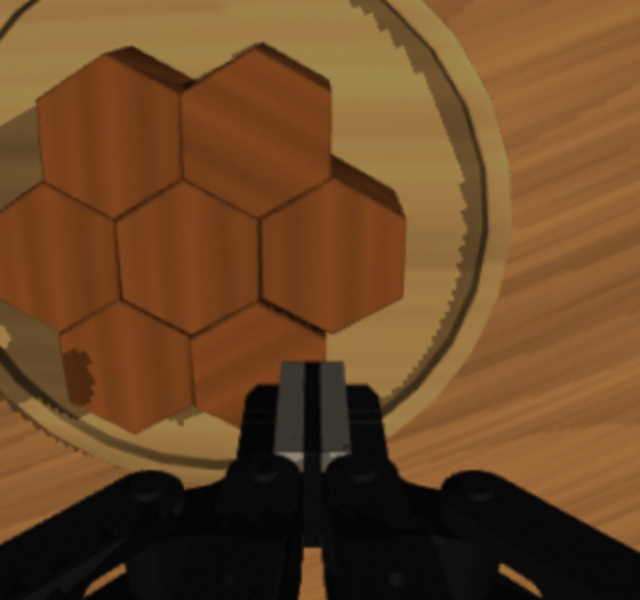

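The honeycomb is closed, with thin dark lines beside the last block at crop (290,318) and (262,255). I'll put the camera straight above it to judge those gaps.

```bash
python3 -m jog '[-1.5,-0.7,0,0,-3.5,-1.7,1,0,-5.5,-2.7,2,0,-7.3,-3.6,3,0,-8.3,-4.1,3,0,-8.5,-4.2,3,0,-8.5,-4.2,3,0,-8.5,-4.2,3,0]'|head -2; python3 goto.py --did -8.5 -4.2 3 0;  python3 look.py w13
python3 - <<'E'
import sys;sys.path.insert(0,".")
from h import *
s=arm.sense();print(proj("wrist",[[568,-19,46],[587.2,25.3,46]],s))
im=cv2.imread("pics/w13.png");u,v=proj("wrist",[[568,-19,46]],s)[0].astype(int)
y0=max(0,v-130);cv2.imwrite("pics/w13c.png",cv2.resize(im[y0:y0+260,u-140:u+140],(646,600),interpolation=cv2.INTER_CUBIC))
E
```

```text
t: 31.82
tcp_pos: [645.8, -52.6, 104.7]
t 31.82 cmd [645.8 -53.3 104.3  66.6] meas [645.8 -52.6 104.7] q6 -1.42 F [-0.1  0.1 -0.6] gap 0.4
[[314.75436273 118.40481393]
 [404.21368622 120.8624269 ]]
```

View pics/w13c.png

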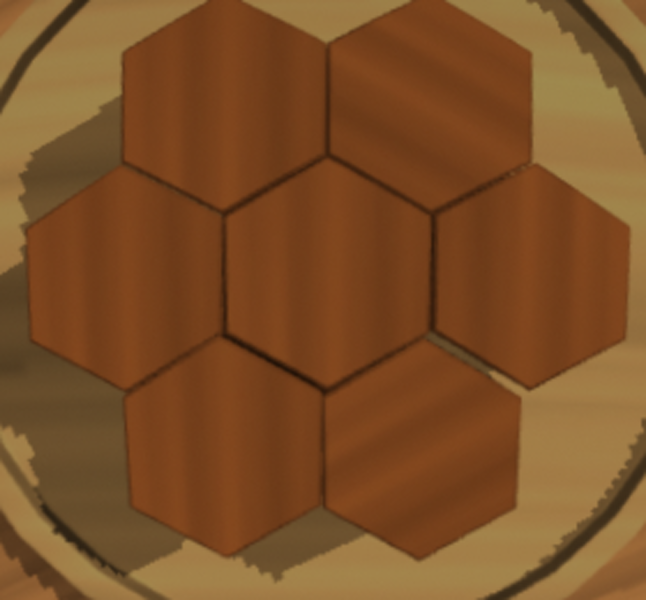

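At about 0.24 mm/px, the C–D gap at (480,362) is roughly 1–2.4 mm, widening outwards. The gap at (275,362) is about 1.2 mm and the rest are hairlines. That is within 3 mm but tight, so I'll nudge D (hex3) towards the last block with the closed fingers.

```bash
python3 goto.py 644 -47.6 24 36.6
```

```text
t 31.87 cmd [645.8 -53.3 104.3  66.6] meas [645.7 -52.4 104.8] q6 -1.42 F [-0.4  0.7 -0.4] gap -0.2
SHIFT [0.4  0.45 8.03] TURN 0.523 rows 4.2
```

```bash
python3 -m jog '[0.4,0.45,0,0.12,0.4,0.45,0,0.24,0.4,0.45,0,0.36,0.4,0.45,1,0.48,0.4,0.45,2.5,0.523,0.4,0.45,4.5,0.523,0.4,0.45,5.5,0.523,0.4,0.45,6,0.523]'|grep -v ee; python3 -m jog '[0,0,0.5,0,0,0,1.2,0,0,0,1.7,0,0,0,2,0,0,0,2,0]'|grep -v ee; python3 -m jog '[0.2,0,0,0,0.4,0,0,0,0.6,0,0,0,0.8,0,0,0,0.8,0,0,0,0.8,0,0,0]'|grep -v ee; python3 goto.py --did .4 .45 6 .523 --did 0 0 2 0 --did .8 0 0 0
```

```text
t: 32.53
tcp_pos: [642.5, -46.6, 42.7]
ft_force: [-0.8, 0.8, -0.6]
finger_gap: -0.0
finger_force: 0.0
t: 32.95
tcp_pos: [643.7, -47.6, 23.7]
ft_force: [-0.3, 0.7, -0.7]
finger_gap: -0.1
finger_force: 0.0
t: 33.45
tcp_pos: [639.2, -41.1, 24.5]
ft_force: [-0.6, -0.5, 0.2]
finger_gap: 0.2
finger_force: 0.0
t 33.45 cmd [639.2 -41.2  24.3  36.6] meas [639.2 -41.1  24.5] q6 -0.88 F [-0.6 -0.5  0.2] gap 0.2
```

```bash
python3 -m jog '[0.1,0,0,0,0.2,0,0,0,0.3,0,0,0,0.3,0,0,0]'|grep -v ee; python3 -m jog '[0.1,0,0,0,0.2,0,0,0,0.2,0,0,0,0.2,0,0,0]'|grep -v ee;  python3 goto.py --did .3 0 0 0 --did .2 0 0 0
```

```text
t: 33.78
tcp_pos: [638.4, -39.1, 24.8]
ft_force: [4.7, -1.4, -1.2]
finger_gap: 0.0
finger_force: 1.7
t: 34.12
tcp_pos: [638.3, -38.2, 25.3]
ft_force: [6.9, -4.0, -1.0]
finger_gap: -0.2
finger_force: 3.2
t 34.12 cmd [636.2 -37.2  24.3  36.6] meas [638.3 -38.2  25.3] q6 -0.87 F [ 6.9 -4.  -1. ] gap -0.2
```

```bash
python3 -m jog '[0.1,0,0,0,0.2,0,0,0,0.2,0,0,0,0.2,0,0,0]'|grep -v ee; python3 -m jog '[-0.5,0,0,0,-1.5,0,0,0,-1.5,0,-2,0,-1.5,0,-5,0,-1.5,0,-7,0,-1.5,0,-8,0,-1.5,0,-8,0,-1.5,0,-8,0]'|head -2; python3 goto.py --did .2 0 0 0 --did -1.5 0 -8 0 645.8 -53.3 104.3 66.6
```

```text
t: 34.45
tcp_pos: [638.2, -37.1, 25.9]
ft_force: [9.6, -3.9, -2.2]
finger_gap: 0.1
finger_force: 4.4
t: 35.12
tcp_pos: [643.6, -47.7, 103.7]
t 35.12 cmd [643.9 -47.6 104.3  36.6] meas [643.6 -47.7 103.7] q6 -0.89 F [ 1.2 -1.1 -0.5] gap 0.1
SHIFT [-0.57 -0.19 -0.  ] TURN -0.523 rows 4.2
```

```bash
python3 -m jog '[-0.57,-0.19,0,-0.1,-0.57,-0.19,0,-0.22,-0.57,-0.19,0,-0.34,-0.57,-0.19,0,-0.45,-0.57,-0.19,0,-0.523,-0.57,-0.19,0,-0.523,-0.57,-0.19,0,-0.523]'|head -2; python3 goto.py --did -.57 -.19 0 -.523;python3 look.py w14
python3 - <<'E'
import sys;sys.path.insert(0,".")
from h import *
s=arm.sense();im=cv2.imread("pics/w14.png");u,v=proj("wrist",[[568,-19,46]],s)[0].astype(int)
y0=max(0,v-130);cv2.imwrite("pics/w14c.png",cv2.resize(im[y0:y0+260,u-140:u+140],(646,600),interpolation=cv2.INTER_CUBIC))
E
```

```text
t: 35.7
tcp_pos: [644.6, -53.1, 102.2]
t 35.7 cmd [645.8 -53.3 104.3  66.6] meas [644.6 -53.1 102.2] q6 -1.42 F [-0.1  0.4 -0.1] gap -0.0
```

View pics/w14c.png

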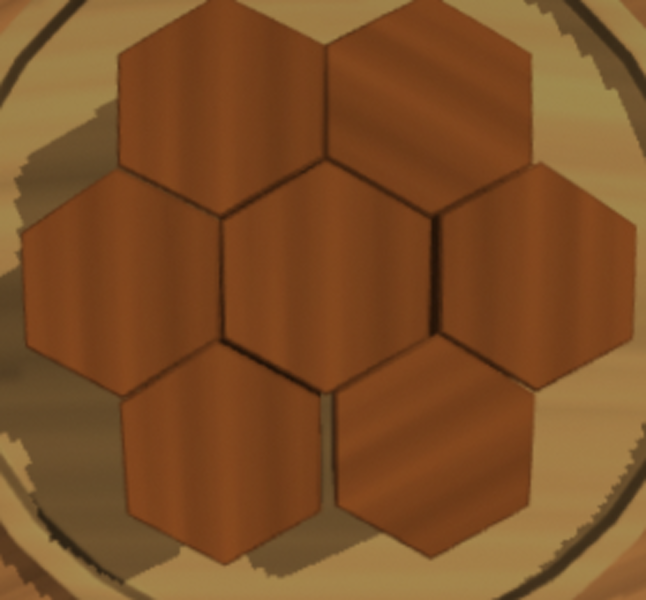

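The nudge overshot. The A–D gap at (329,450) is now about 3 mm, and the C–middle gap at (435,275) about 1.6 mm. I'll push A against the middle block, then C radially in, which wedges D back.

```bash
python3 goto.py 624.4 -94.6 24 36.6
```

```text
t 35.75 cmd [645.8 -53.3 104.3  66.6] meas [644.9 -53.1 102.6] q6 -1.42 F [-0.5 -0.2 -0.5] gap -0.1
SHIFT [ 0.32 -4.64  8.03] TURN 0.523 rows 4.2
```

```bash
python3 -m jog '[0.1,-1,0,0.12,0.2,-2.5,0,0.24,0.3,-4,0,0.36,0.32,-4.64,0.5,0.48,0.32,-4.64,2,0.523,0.32,-4.64,4,0.523,0.32,-4.64,5.5,0.523,0.32,-4.64,6,0.523]'|head -2; python3 -m jog '[0,0,0.5,0,0,0,1.2,0,0,0,1.7,0,0,0,2,0,0,0,2,0]'|grep -v ee; python3 -m jog '[0.2,0,0,0,0.4,0,0,0,0.6,0,0,0,0.8,0,0,0,1,0,0,0,1.1,0,0,0,1.1,0,0,0]'|grep -v ee; python3 goto.py --did .32 -4.64 6 .523 --did 0 0 2 0 --did 1.1 0 0 0
```

```text
t: 36.42
tcp_pos: [622.2, -93.9, 40.7]
t: 36.83
tcp_pos: [624.3, -94.5, 23.9]
ft_force: [-0.6, -0.2, 0.2]
finger_gap: -0.0
finger_force: 0.0
t: 37.42
tcp_pos: [618.0, -85.7, 24.5]
ft_force: [-0.6, -0.5, 0.3]
finger_gap: 0.3
finger_force: 0.0
t 37.42 cmd [617.9 -85.8  24.3  36.6] meas [618.  -85.7  24.5] q6 -0.96 F [-0.6 -0.5  0.3] gap 0.3
```

```bash
python3 -m jog '[0.1,0,0,0,0.2,0,0,0,0.3,0,0,0,0.3,0,0,0]'|grep -v ee; python3 -m jog '[0.1,0,0,0,0.2,0,0,0,0.2,0,0,0,0.2,0,0,0]'|grep -v ee; python3 -m jog '[0.1,0,0,0,0.2,0,0,0,0.2,0,0,0,0.2,0,0,0]'|grep -v ee; python3 goto.py --did .3 0 0 0 --did .2 0 0 0 --did .2 0 0 0
```

```text
t: 37.75
tcp_pos: [617.9, -85.0, 25.2]
ft_force: [5.6, -4.6, -2.1]
finger_gap: 0.0
finger_force: 3.6
t: 38.08
tcp_pos: [618.0, -85.0, 25.8]
ft_force: [7.3, -9.9, -3.7]
finger_gap: -0.3
finger_force: 6.2
t: 38.42
tcp_pos: [618.2, -84.9, 26.6]
ft_force: [9.3, -14.9, -4.1]
finger_gap: -0.1
finger_force: 8.8
t 38.42 cmd [613.7 -80.2  24.3  36.6] meas [618.2 -84.9  26.6] q6 -0.95 F [  9.3 -14.9  -4.1] gap -0.1
```

A is at its stop against the middle block. Next I'll push D's outer side flat towards A.

```bash
python3 -m jog '[-0.5,0,0,0,-1.5,0,0,0,-2,0,-2,0,-2,0,-5,0,-2,0,-6,0,-2,0,-6,0,-2,0,-6,0]'|head -2; python3 goto.py --did -2 0 -6 0 636.4 29.5 84 66.6
```

```text
t: 39.0
tcp_pos: [625.6, -96.1, 84.1]
t 39.0 cmd [625.6 -96.2  84.3  36.6] meas [625.6 -96.1  84.1] q6 -0.97 F [-0.3 -0.2 -0.2] gap 0.4
SHIFT [9.45 8.36 0.03] TURN -0.523 rows 4.2
```

```bash
python3 -m jog '[1.2,1,0,-0.1,3.5,3,0,-0.22,6.2,5.5,0,-0.34,8.5,7.5,0,-0.45,9.45,8.36,0,-0.523,9.45,8.36,1,-0.523,9.45,8.36,2.5,-0.523,9.45,8.36,4,-0.523]'|head -2; python3 -m jog '[0,0,0.5,0,0,0,1.2,0,0,0,1.7,0,0,0,2,0,0,0,2,0,0,0,2,0]'|grep -v ee; python3 -m jog '[0,-0.2,0,0,0,-0.4,0,0,0,-0.6,0,0,0,-0.8,0,0,0,-0.8,0,0,0,-0.8,0,0]'|grep -v ee; python3 goto.py --did 9.45 8.36 4 -.523 --did 0 0 2 0 --did 0 -.8 0 0
```

```text
t: 39.67
tcp_pos: [635.3, 29.0, 41.6]
t: 40.17
tcp_pos: [636.7, 29.2, 24.6]
ft_force: [-0.1, -0.4, -0.2]
finger_gap: -0.0
finger_force: 0.0
t: 40.67
tcp_pos: [633.3, 21.9, 24.5]
ft_force: [-0.5, -0.4, 0.4]
finger_gap: -0.3
finger_force: 0.0
t 40.67 cmd [633.2  22.1  24.3  66.6] meas [633.3  21.9  24.5] q6 -1.31 F [-0.5 -0.4  0.4] gap -0.3
```

```bash
python3 -m jog '[0,-0.1,0,0,0,-0.2,0,0,0,-0.3,0,0,0,-0.3,0,0]'|grep -v ee; python3 -m jog '[0,-0.1,0,0,0,-0.2,0,0,0,-0.2,0,0,0,-0.2,0,0]'|grep -v ee; python3 -m jog '[0,-0.1,0,0,0,-0.2,0,0,0,-0.2,0,0,0,-0.2,0,0]'|grep -v ee; python3 goto.py --did 0 -.3 0 0 --did 0 -.2 0 0 --did 0 -.2 0 0
```

```text
t: 41.0
tcp_pos: [633.4, 19.8, 25.1]
ft_force: [3.5, 4.6, -0.2]
finger_gap: -0.3
finger_force: 2.5
t: 41.33
tcp_pos: [633.6, 18.4, 25.5]
ft_force: [6.6, 4.9, 0.3]
finger_gap: -0.0
finger_force: 3.9
t: 41.67
tcp_pos: [633.8, 17.1, 26.0]
ft_force: [9.3, 7.9, -1.2]
finger_gap: 0.0
finger_force: 5.6
t 41.67 cmd [630.4  15.7  24.3  66.6] meas [633.8  17.1  26. ] q6 -1.32 F [ 9.3  7.9 -1.2] gap 0.0
```

```bash
python3 -m jog '[0,0.5,0,0,0,1.5,0,0,0,2,-2,0,0,2,-4,0,0,2,-5,0,0,2,-5,0]'|head -2; python3 goto.py --did 0 2 -5 0 611.5 81 24 66.6
```

```text
t: 42.17
tcp_pos: [640.2, 34.1, 77.0]
t 42.17 cmd [638.4  34.1  74.3  66.6] meas [640.2  34.1  77. ] q6 -1.29 F [ 0.2  0.2 -0.3] gap -0.0
SHIFT [4.33 3.24 5.03] TURN -0.0 rows 1.8
```

```bash
python3 -m jog '[1.5,1.2,0,0,3.2,2.4,0,0,4.33,3.24,0.3,0,4.33,3.24,1.5,0,4.33,3.24,3.3,0,4.33,3.24,4.6,0,4.33,3.24,5,0,4.33,3.24,5,0]'|head -2; python3 -m jog '[0,-0.4,0,0,0,-0.9,0,0,0,-1.4,0,0,0,-1.8,0,0,0,-2,0,0,0,-2.1,0,0,0,-2.1,0,0]'|grep -v ee;  python3 -m jog '[0,-0.1,0,0,0,-0.2,0,0,0,-0.3,0,0,0,-0.4,0,0,0,-0.5,0,0,0,-0.5,0,0]'|grep -v ee; python3 goto.py --did 4.33 3.24 5 0 --did 0 -2.1 0 0 --did 0 -.5 0 0
```

```text
t: 42.83
tcp_pos: [610.0, 80.6, 21.7]
t: 43.42
tcp_pos: [603.4, 61.4, 24.6]
ft_force: [-0.1, 0.6, -0.1]
finger_gap: -0.2
finger_force: 0.0
t: 43.92
tcp_pos: [603.5, 58.8, 25.5]
ft_force: [6.2, 8.5, -0.2]
finger_gap: 0.1
finger_force: 5.2
t 43.92 cmd [601.2  57.2  24.3  66.6] meas [603.5  58.8  25.5] q6 -1.26 F [ 6.2  8.5 -0.2] gap 0.1
```

```bash
python3 -m jog '[0,-0.1,0,0,0,-0.2,0,0,0,-0.2,0,0]'|grep -v ee; python3 -m jog '[0,0.5,0,0,0,1.5,0,0,0,2,-2,0,0,2,-5,0,0,2,-7,0,0,2,-8,0,0,2,-8,0]'|head -2; python3 goto.py --did 0 -.2 0 0 --did 0 2 -8 0 645.8 -53.3 104.3 66.6
```

```text
t: 44.17
tcp_pos: [603.5, 58.7, 25.8]
ft_force: [9.4, 15.5, -1.6]
finger_gap: -0.1
finger_force: 9.0
t: 44.75
tcp_pos: [610.1, 73.7, 106.9]
t 44.75 cmd [608.3  73.7 104.3  66.6] meas [610.1  73.7 106.9] q6 -1.23 F [-0.3  0.4  0.4] gap -0.2
SHIFT [ -8.49 -10.16  -0.  ] TURN -0.0 rows 3.2
```

```bash
python3 -m jog '[-1.5,-1.8,0,0,-3.8,-4.5,0,0,-6.2,-7.4,0,0,-7.9,-9.5,0,0,-8.5,-10.16,0,0,-8.5,-10.16,0,0,-8.5,-10.16,0,0,-8.5,-10.16,0,0]'|head -2; python3 -m jog '[0,0,0,0,0,0,0,0,0,0,0,0,0,0,0,0]'|head -2; python3 goto.py --did -8.5 -10.16 0 0
cat > gaps.py <<'E'
from h import *
s=arm.sense();arm.get_image("wrist");im=arm.get_image("wrist");cv2.imwrite("pics/w15.png",im[:,:,::-1])
C=np.array([568,-19.1]);Y=36.6
def pt(p):return C+48.4*np.array([np.cos(np.radians(Y+p)),np.sin(np.radians(Y+p))])
N={"M":C,"C":pt(30),"B":pt(90),"L1":pt(150),"L2":pt(210),"A":pt(270),"D":pt(-30)}
pairs=["M C","M B","M L1","M L2","M A","M D","L2 A","A D","D C","C B","B L1","L1 L2"]
for f in("w13","w14","w15"):
    g=cv2.cvtColor(cv2.imread(f"pics/{f}.png"),cv2.COLOR_BGR2HSV).astype(np.float32)
    g=cv2.imread(f"pics/{f}.png").astype(np.float32)[:,:,2]-0*g[:,:,0]
    print(f)
    for pr in pairs:
        a,b=(N[k] for k in pr.split());m=(a+b)/2;u=(b-a)/np.linalg.norm(b-a);n=np.array([-u[1],u[0]])
        x=np.linspace(-6,6,121);out=[]
        for l in(-8,0,8):
            P=np.array([np.r_[m+u*t+n*(l+k),46] for k in(-1.5,0,1.5) for t in x]);q=proj("wrist",P,s).astype(np.float32)
            v=cv2.remap(g,q[:,:1],q[:,1:],cv2.INTER_CUBIC).reshape(3,-1)
            base=np.median(v,1,keepdims=True);d=np.abs(v-base)>22
            out.append((round(float(d.sum(1).mean()*.1),1),round(float(x[d.any(0)].mean()),1) if d.any() else None))
        print(pr,out)
E
python3 gaps.py
```

```text
t: 45.42
tcp_pos: [645.0, -51.9, 103.1]
t: 45.75
tcp_pos: [645.9, -52.7, 104.4]
t 45.75 cmd [645.9 -53.3 104.3  66.6] meas [645.9 -52.7 104.4] q6 -1.42 F [-0.2  0.9  0.5] gap -0.1
w13
M C [(2.1, 0.5), (2.0, 0.5), (1.8, 0.6)]
M B [(1.3, 0.2), (1.5, 0.1), (1.5, 0.3)]
M L1 [(1.5, -0.3), (1.7, -0.2), (1.9, -0.3)]
M L2 [(1.4, -0.7), (1.4, -0.6), (1.7, -0.5)]
M A [(2.2, -0.1), (1.9, -0.1), (2.1, -0.3)]
M D [(2.0, 0.0), (1.3, -0.2), (1.0, -0.1)]
L2 A [(1.6, 0.0), (1.1, -0.1), (0.8, -0.2)]
A D [(1.6, -0.7), (1.1, -0.8), (1.1, -0.7)]
D C [(2.3, 0.3), (1.8, 0.3), (2.2, 0.3)]
C B [(1.1, 0.2), (1.6, 0.1), (1.6, 0.1)]
B L1 [(1.1, -0.3), (1.3, -0.3), (1.3, -0.2)]
L1 L2 [(1.3, -0.4), (1.1, -0.3), (1.2, -0.5)]
w14
M C [(3.6, 2.2), (3.3, 2.2), (3.2, 2.1)]
M B [(1.5, -0.0), (1.6, -0.2), (1.5, -0.1)]
M L1 [(1.5, -1.3), (1.8, -1.2), (1.9, -1.3)]
M L2 [(1.3, -1.1), (1.4, -1.1), (1.8, -1.0)]
M A [(2.2, 0.7), (2.0, 0.7), (2.0, 0.5)]
M D [(1.7, 1.3), (1.1, 1.1), (0.2, 1.0)]
L2 A [(1.6, 1.5), (1.2, 1.2), (0.4, 1.2)]
A D [(2.1, 2.4), (2.2, 2.4), (2.1, 2.3)]
D C [(1.5, 2.2), (1.8, 2.2), (1.6, 2.0)]
C B [(1.2, -0.9), (1.3, -0.9), (1.5, -1.0)]
B L1 [(0.8, -0.9), (1.2, -1.0), (1.3, -0.8)]
L1 L2 [(1.4, 0.3), (1.2, 0.3), (1.3, 0.2)]
w15
M C [(2.3, 0.8), (2.1, 0.8), (2.1, 0.8)]
M B [(1.5, 0.7), (1.6, 0.6), (1.6, 0.6)]
M L1 [(1.6, -0.1), (1.7, 0.0), (1.9, -0.0)]
M L2 [(1.3, -0.8), (1.5, -0.7), (1.5, -0.7)]
M A [(3.1, -0.1), (2.9, 0.1), (3.2, -0.0)]
M D [(2.0, -0.1), (1.4, -0.3), (1.2, -0.3)]
L2 A [(1.5, -0.1), (1.2, -0.3), (1.2, -0.2)]
A D [(2.0, -0.9), (2.1, -1.0), (2.0, -1.0)]
D C [(2.5, 0.7), (1.8, 1.1), (1.6, 1.4)]
C B [(1.2, 0.4), (1.6, 0.4), (1.7, 0.3)]
B L1 [(0.5, -0.7), (1.1, -0.6), (1.3, -0.4)]
L1 L2 [(1.4, -0.8), (1.3, -0.7), (1.3, -0.9)]
```

```bash
cat > gaps2.py <<'E'
from h import *
import sys
from gaps_c import N,pairs
s=arm.sense()
if len(sys.argv)>2:
    im=arm.get_image("wrist");cv2.imwrite("pics/%s.png"%sys.argv[1],im[:,:,::-1])
for f in sys.argv[1].split(","):
    b3=cv2.imread(f"pics/{f}.png").astype(np.float32);print(f)
    for pr in pairs:
        a,b=(N[k] for k in pr.split());m=(a+b)/2;u=(b-a)/np.linalg.norm(b-a);n=np.array([-u[1],u[0]])
        x=np.linspace(-6,6,121);out=[]
        for l in(-9,0,9):
            P=np.array([np.r_[m+u*t+n*(l+k),46] for k in(-1,0,1) for t in x]);q=proj("wrist",P,s).astype(np.float32)
            v=cv2.remap(b3,q[:,:1],q[:,1:],cv2.INTER_CUBIC).reshape(3,-1,3).mean(0)
            base=np.median(v,0);R=v[:,2]/base[2];G=v[:,1]/v[:,2]-base[1]/base[2]
            d=(R<.75)|(G>.08);out.append(round(float(d.sum()*.1),1))
        print(pr,out)
E
sed -n '/^C=/,/^pairs/p' gaps.py > gaps_c.py; sed -i '1i from h import *' gaps_c.py; python3 gaps2.py w13,w14,w15
```

```text
w13
M C [1.9, 1.7, 1.5]
M B [1.1, 1.2, 1.3]
M L1 [1.2, 1.4, 1.5]
M L2 [0.9, 1.2, 1.2]
M A [1.8, 1.8, 1.9]
M D [1.6, 1.1, 0.5]
L2 A [1.2, 0.8, 0.0]
A D [1.2, 0.8, 0.4]
D C [3.2, 3.1, 3.1]
C B [0.0, 1.2, 1.4]
B L1 [0.7, 1.0, 1.1]
L1 L2 [1.0, 0.8, 1.0]
w14
M C [3.3, 3.0, 2.8]
M B [1.2, 1.4, 1.3]
M L1 [1.1, 1.4, 1.6]
M L2 [0.9, 1.1, 1.4]
M A [1.9, 1.8, 1.9]
M D [1.2, 0.5, 0.0]
L2 A [1.1, 0.6, 0.0]
A D [3.9, 3.7, 3.7]
D C [1.0, 1.5, 1.2]
C B [0.0, 0.9, 1.2]
B L1 [0.0, 0.9, 1.1]
L1 L2 [1.0, 0.9, 1.1]
w15
M C [1.9, 1.8, 1.7]
M B [1.2, 1.4, 1.3]
M L1 [1.1, 1.4, 1.6]
M L2 [1.0, 1.1, 1.2]
M A [2.8, 2.6, 3.0]
M D [1.6, 1.1, 0.8]
L2 A [1.0, 0.9, 0.9]
A D [1.8, 1.8, 1.6]
D C [3.4, 3.3, 3.3]
C B [0.0, 1.3, 1.4]
B L1 [0.0, 0.8, 0.9]
L1 L2 [1.0, 1.0, 1.1]
```

All gaps are under 3 mm, but D–C is about 2.5 mm and middle–A about 1.7 mm. One balancing round: A into the middle block, then D about 1 mm towards C.

```bash
python3 -m jog '[0.1,-1,0,0.12,0.2,-2.5,0,0.24,0.3,-4,0,0.36,0.32,-4.64,0.5,0.48,0.32,-4.64,2,0.523,0.32,-4.64,4,0.523,0.32,-4.64,5.5,0.523,0.32,-4.64,6,0.523]'|head -2; python3 -m jog '[0,0,0.5,0,0,0,1.2,0,0,0,1.7,0,0,0,2,0,0,0,2,0]'|head -2; python3 -m jog '[0.2,0,0,0,0.4,0,0,0,0.6,0,0,0,0.8,0,0,0,1,0,0,0,1.2,0,0,0,1.4,0,0,0,1.5,0,0,0]'|grep -v ee;  python3 -m jog '[0.1,0,0,0,0.2,0,0,0,0.2,0,0,0]'|grep -v ee; python3 -m jog '[-0.5,0,0,0,-1.5,0,0,0,-2,0,-2,0,-2,0,-5,0,-2,0,-5.5,0,-2,0,-5.5,0]'|head -2;python3 goto.py --did .32 -4.64 6 .523 --did 0 0 2 0 --did 1.5 0 0 0 --did .2 0 0 0 --did -2 0 -5.5 0 643.5 -47 79 36.6
```

```text
t: 46.52
tcp_pos: [622.7, -94.0, 41.3]
t: 46.93
tcp_pos: [624.4, -94.6, 23.9]
t: 47.6
tcp_pos: [618.6, -84.5, 25.8]
ft_force: [8.2, -7.7, -4.4]
finger_gap: -0.2
finger_force: 5.8
t: 47.85
tcp_pos: [618.7, -84.5, 26.5]
ft_force: [9.9, -10.9, -4.6]
finger_gap: -0.1
finger_force: 7.1
t: 48.35
tcp_pos: [628.2, -97.8, 81.9]
t 48.35 cmd [626.4 -97.1  79.3  36.6] meas [628.2 -97.8  81.9] q6 -0.97 F [-0.1 -1.1  0. ] gap 0.1
SHIFT [2.99 4.36 0.03] TURN 0.0 rows 1.3
```

```bash
python3 -m jog '[1,1.5,0,0,2.3,3.3,0,0,2.99,4.36,0,0,2.99,4.36,1.5,0,2.99,4.36,3.5,0,2.99,4.36,4.8,0,2.99,4.36,5.4,0,2.99,4.36,5.5,0]'|head -2; python3 -m jog '[0,0,0,0,0.2,0,0,0,0.4,0,0,0,0.6,0,0,0,0.8,0,0,0,0.9,0,0,0,1,0,0,0,1,0,0,0]'|grep -v ee;  python3 -m jog '[0.1,0,0,0,0.1,0,0,0,0.1,0,0,0]'|grep -v ee; python3 goto.py --did 2.99 4.36 5.5 0 --did 1 0 0 0 --did .1 0 0 0
```

```text
t: 49.02
tcp_pos: [641.4, -47.2, 21.2]
t: 49.68
tcp_pos: [638.1, -39.1, 24.8]
ft_force: [0.9, -0.1, 1.0]
finger_gap: -0.3
finger_force: 0.6
t: 49.93
tcp_pos: [638.0, -38.6, 24.9]
ft_force: [4.0, -1.6, 0.5]
finger_gap: 0.2
finger_force: 2.1
t 49.93 cmd [637.  -38.2  24.3  36.6] meas [638.  -38.6  24.9] q6 -0.88 F [ 4.  -1.6  0.5] gap 0.2
```

```bash
python3 -m jog '[0.1,0,0,0,0.1,0,0,0,0.1,0,0,0]'|grep -v ee; python3 -m jog '[-0.5,0,0,0,-1.5,0,0,0,-1.5,0,-2,0,-1.5,0,-5,0,-1.5,0,-7,0,-1.5,0,-8,0,-1.5,0,-8,0]'|head -2; python3 goto.py --did .1 0 0 0 --did -1.5 0 -8 0 645.8 -53.3 104.3 66.6
```

```text
t: 50.18
tcp_pos: [638.0, -38.2, 25.1]
ft_force: [5.1, -3.6, -1.4]
finger_gap: 0.1
finger_force: 3.0
t: 50.77
tcp_pos: [646.8, -50.1, 106.8]
t 50.77 cmd [645.3 -49.5 104.3  36.6] meas [646.8 -50.1 106.8] q6 -0.89 F [1.4 0.4 0.3] gap 0.1
SHIFT [-0.34 -0.19 -0.  ] TURN -0.523 rows 4.2
```

```bash
python3 -m jog '[-0.34,-0.19,0,-0.1,-0.34,-0.19,0,-0.22,-0.34,-0.19,0,-0.34,-0.34,-0.19,0,-0.45,-0.34,-0.19,0,-0.523,-0.34,-0.19,0,-0.523,-0.34,-0.19,0,-0.523,-0.34,-0.19,0,-0.523]'|head -2; python3 -m jog '[0,0,0,0,0,0,0,0,0,0,0,0]'|head -2; python3 goto.py --did -.34 -.19 0 -.523;python3 gaps2.py w16 new
```

```text
t: 51.43
tcp_pos: [645.1, -53.2, 103.0]
t: 51.68
tcp_pos: [645.8, -53.3, 104.2]
t 51.68 cmd [645.8 -53.3 104.3  66.6] meas [645.8 -53.3 104.2] q6 -1.42 F [-0.1  0.2  0.4] gap -0.0
w16
M C [2.4, 2.4, 2.2]
M B [1.2, 1.4, 1.3]
M L1 [1.1, 1.5, 1.5]
M L2 [1.0, 1.2, 1.2]
M A [1.4, 1.3, 1.5]
M D [1.1, 0.5, 0.0]
L2 A [0.9, 1.0, 0.6]
A D [2.9, 2.8, 2.6]
D C [0.9, 1.0, 0.8]
C B [0.7, 1.1, 1.3]
B L1 [0.2, 0.8, 0.8]
L1 L2 [1.0, 1.0, 1.2]
```

```bash
python3 -c "
from cell import arm
print(arm.sign_off())"
```

```text
the job is handed in; nothing more can be done
None
```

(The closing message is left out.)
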